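# Check the analyser's studs on the thread gauges

### The arm

A 6-joint arm with a two-finger parallel gripper is mounted at the origin on the work surface. World frame = base frame: x ahead of the robot, y to its left, z up, the work surface at z = 0. Lengths are in mm, angles in rad, forces in N, time in s.
With the tool pointing down it reaches from about 375 to 825 mm from the base axis. Payload 5.5 kg.
Tool frame: the origin (TCP) lies at the very end of the fingers, on their centre line; the grasp point (between the pads) lies 19 mm behind it; z points along the fingers, y is the line along which they close (so a half turn about z gives the same grasp; the last joint's range is limited). The gripper opens to 85 mm and grips with 20 to 120 N. Pads are 22 mm wide; open, the fingers measure 114 mm over their backs; the gripper's body (76 mm by 85 mm) begins 54 mm behind the grasp point. The pads swing forward as they close: fully open they stand 13 mm farther back than shut.
Start: joints at [1.228, 0.314, -0.047, 1.21, 0, 1.571], TCP at [201.672, 565.087, 231.299] pointing down, gripper open.
Joint ranges: [-2.67, 2.67], [-0.69, 1.73], [-1.03, 1.25], [-2.08, 2.16], [-1.42, 1.45], [-3.14, 3.14]. Speed limits (rad/s): [2.39, 2.39, 3.01, 3.14, 3.14, 3.14].

### API

Orientations are given as a rotation vector (axis times angle).
In Python, from workcell import arm, camera, order gives the robot as it stands.
- The arm moves only by the tool move_arm, never from a script. Its argument "moves" is a list of rows, each a list of 6 numbers: the shift along the tool's x, y, z each as a share of 0.4 m, from -1 to 1, then the turn, a rotation vector about the tool's x, y, z each as a share of 120 degrees, from -1 to 1. A call has 1 to 20 rows; each row is the pose to reach, as a shift and turn from the pose commanded when the call began, along the tool's axes at that moment; what a row does not reach only later rows make up. A row lasts 1/10 s, in which the tool goes at most 50 mm and 8.59 degrees, less where a joint would pass 70% of its speed; a pose out of reach is approached as far as the arm can. A call with a number of a shift or a turn outside -1 to 1 is refused whole. A call with a gripper value outside its range is refused whole. "grip" is the closure in counts, from 0 (fully open) to 255 (shut), set as the call begins (left out, the last holds). The fingers move at their own pace and stop on an object; "squeeze" is the grip in N (left out, the last holds). Time passes only in rows, so rows that repeat a pose let the fingers close. It gives the time, the measured TCP pose, the force, the opening and the grip force at its end, in the units of the state.
- arm.get_state(): the state, without advancing time (a new reading comes with each control period).
- camera(name): name is "side" or "top"; returns a dict with "pixels" (384x512x3 uint8, blue, green, red), "fx", "fy", "cx", "cy" (pixels), "k1" (the pictures are not rectified: a ray, as slopes to the right and down, at radius r is drawn at 1 + k1 r^2 times it, then the intrinsics apply), "position" and "attitude" of the camera in the world. Camera axes: x right, y up, looking along -z (the intrinsics and any distortion apply to the point x, -y, -z); pixel columns grow to the right and rows downward; lengths in mm; the calibration is good to about 2 mm. A picture is of the moment at which its call begins. There is no depth.
- order.close_job(): hands the job in; it is judged then, once.
The state is a dict: "clock": time; "joint_positions": joint angles; "joint_velocities": joint speeds; "joint_torque": joint torques, N m; "eef_pos": TCP position; "ee_rot": TCP orientation; "contact_force": force on the tool from outside, world axes, zero at the start; "ft_torque": the same for the moment, N m; "finger_gap": finger opening in mm; "grip_force": force on a finger pad.
Only numpy, scipy, OpenCV 4.12 (cv2) and the standard library are available. Lean on these libraries where they do the work, as an engineer would, in place of code of your own. Each camera call takes 0.05 s, during which the arm holds its last target. There are 200 camera calls.

### The job

Lift the top tray off the stack and stand it on the black rubber mat, then take every stud lying in the lower tray and seat it on the gauge plate whose notches match its thread pitch: one stud to a lane, lying along the lane with its collar centred in the bay and its threads sunk fully into the notches. When all the studs are seated, stack the top tray back on the lower tray with its feet inside the rim, and leave everything else on the bench where it stands.

Things in the scene. Friction and masses are not known exactly. Their poses are not given: they have to be found in the camera images.
- stud_c0_mid (a point): steel double-ended stud, 100 mm long, lying flat: plain square collar 24 x 24 x 24 mm in the middle (grip across its flats), a 38 mm threaded length each side, 20 mm outer, 14 mm root diameter. Coarse thread: 3 ridges each side, 12 mm apart. Point: centre of the stud, on its axis, 12 mm above what the collar rests on; x along the stud (ends alike, any flat up). 0.18 kg. May be absent
- stud_c1_mid (a point): steel double-ended stud, 100 mm long, lying flat: plain square collar 24 x 24 x 24 mm in the middle (grip across its flats), a 38 mm threaded length each side, 20 mm outer, 14 mm root diameter. Coarse thread: 3 ridges each side, 12 mm apart. Point: centre of the stud, on its axis, 12 mm above what the collar rests on; x along the stud (ends alike, any flat up). 0.18 kg. May be absent
- stud_f0_mid (a point): steel double-ended stud, 100 mm long, lying flat: plain square collar 24 x 24 x 24 mm in the middle (grip across its flats), a 38 mm threaded length each side, 20 mm outer, 14 mm root diameter. Fine thread: 4 ridges each side, 8 mm apart. Point: centre of the stud, on its axis, 12 mm above what the collar rests on; x along the stud (ends alike, any flat up). 0.18 kg. May be absent
- stud_f1_mid (a point): steel double-ended stud, 100 mm long, lying flat: plain square collar 24 x 24 x 24 mm in the middle (grip across its flats), a 38 mm threaded length each side, 20 mm outer, 14 mm root diameter. Fine thread: 4 ridges each side, 8 mm apart. Point: centre of the stud, on its axis, 12 mm above what the collar rests on; x along the stud (ends alike, any flat up). 0.18 kg. May be absent
- gauge_c: coarse gauge: fixed aluminium base 116 x 126 x 6 mm with two lanes 64 mm apart. A lane is two pairs of dark notched strips (10 mm gap, teeth 12 mm apart, crests 28 mm high), a pair under each threaded length, and between them an open 30 mm bay for collar and fingers. The gap centres the root sideways. A stud of wrong pitch rides 4 mm high. Origin: centre of underside; x along the lanes
- gauge_c_lane0 (a point): lane 1 of the coarse gauge: the point where the centre of a fully seated stud lies, 32.9 mm above the bench and 26.9 mm above the base plate in the bay; x along the lane, y across, z up
- gauge_c_lane1 (a point): lane 2 of the coarse gauge: the point where the centre of a fully seated stud lies, 32.9 mm above the bench and 26.9 mm above the base plate in the bay; x along the lane, y across, z up
- gauge_f: fine gauge: fixed aluminium base 116 x 126 x 6 mm with two lanes 64 mm apart. A lane is two pairs of dark notched strips (10 mm gap, teeth 8 mm apart, crests 28 mm high), a pair under each threaded length, and between them an open 30 mm bay for collar and fingers. The gap centres the root sideways. A stud of wrong pitch rides 4 mm high. Origin: centre of underside; x along the lanes
- gauge_f_lane0 (a point): lane 1 of the fine gauge: the point where the centre of a fully seated stud lies, 32.9 mm above the bench and 26.9 mm above the base plate in the bay; x along the lane, y across, z up
- gauge_f_lane1 (a point): lane 2 of the fine gauge: the point where the centre of a fully seated stud lies, 32.9 mm above the bench and 26.9 mm above the base plate in the bay; x along the lane, y across, z up
- lower_tray: fixed grey tray, 140 mm (x) by 280 mm (y), rim 11 mm high and 4 mm thick, floor 4 mm thick; origin at the centre of its underside. The studs lie side by side in it, roughly along its x, about 58 mm apart in y, hidden at first under the top tray
- top_tray_handle (a point): centre of the handle bar of the loose white top tray: bar 14 mm (x) by 90 (y) by 20 high, 80 mm above the undersides of the feet, 43 above the tray's floor, 84 above the lower tray's underside when stacked. Tray 140 (x) by 280 (y) mm, 0.35 kg, balanced here, on four corner feet 12 mm square, 34 high, that stand inside the lower tray's rim with 4 mm play each way. Either way round fits
- mat_mid (a point): thin black rubber mat fixed to the bench, 170 x 306 x 2 mm; this point is the centre of its upper face, x across its short side
- vial_a: bystander: small capped sample vial, upright, 22 mm wide and 45 mm high, standing near the gauges; origin at its underside
- vial_b: bystander: a second vial of the same size with a black cap; origin at its underside
- cup: bystander: empty clear cup, 64 mm wide, 60 mm high, at the far edge of the work area; origin at its underside
- spanner: bystander: spanner lying flat, 160 mm long, close to the robot; origin at its underside
- jar: bystander: upright jar, 56 mm wide, 60 mm high, close to the robot; origin at its underside
Mind the look-alikes: they are no part of the job. What is shaped like the gauge_c but yellow is not meant.

How it is judged (in metres and radians):
On the way, in this order (a step that is already met when the one before it is completed fails the run):
1. the top tray stands level on the mat, let go (horizontal distance between top_tray_handle and mat_mid below 0.05 m and z of top_tray_handle in the frame of mat_mid between 0.074 and 0.086 m and angle between top_tray_handle's own z axis and vertical below 0.08 rad and contact force between top_tray and the fingers below 0.1 N), for 0.2 s.
2. every stud present is seated in a lane of its own gauge (((x of stud_c0_mid in the frame of gauge_c_lane0 between -0.0035 and 0.0035 m and y of stud_c0_mid in the frame of gauge_c_lane0 between -0.003 and 0.003 m and z of stud_c0_mid in the frame of gauge_c_lane0 between -0.003 and 0.002 m and angle between the x axis of stud_c0_mid and the x axis of gauge_c_lane0, either way round below 0.06 rad) or (x of stud_c0_mid in the frame of gauge_c_lane1 between -0.0035 and 0.0035 m and y of stud_c0_mid in the frame of gauge_c_lane1 between -0.003 and 0.003 m and z of stud_c0_mid in the frame of gauge_c_lane1 between -0.003 and 0.002 m and angle between the x axis of stud_c0_mid and the x axis of gauge_c_lane1, either way round below 0.06 rad)) and ((x of stud_c1_mid in the frame of gauge_c_lane0 between -0.0035 and 0.0035 m and y of stud_c1_mid in the frame of gauge_c_lane0 between -0.003 and 0.003 m and z of stud_c1_mid in the frame of gauge_c_lane0 between -0.003 and 0.002 m and angle between the x axis of stud_c1_mid and the x axis of gauge_c_lane0, either way round below 0.06 rad) or (x of stud_c1_mid in the frame of gauge_c_lane1 between -0.0035 and 0.0035 m and y of stud_c1_mid in the frame of gauge_c_lane1 between -0.003 and 0.003 m and z of stud_c1_mid in the frame of gauge_c_lane1 between -0.003 and 0.002 m and angle between the x axis of stud_c1_mid and the x axis of gauge_c_lane1, either way round below 0.06 rad)) and ((x of stud_f0_mid in the frame of gauge_f_lane0 between -0.0035 and 0.0035 m and y of stud_f0_mid in the frame of gauge_f_lane0 between -0.003 and 0.003 m and z of stud_f0_mid in the frame of gauge_f_lane0 between -0.003 and 0.002 m and angle between the x axis of stud_f0_mid and the x axis of gauge_f_lane0, either way round below 0.06 rad) or (x of stud_f0_mid in the frame of gauge_f_lane1 between -0.0035 and 0.0035 m and y of stud_f0_mid in the frame of gauge_f_lane1 between -0.003 and 0.003 m and z of stud_f0_mid in the frame of gauge_f_lane1 between -0.003 and 0.002 m and angle between the x axis of stud_f0_mid and the x axis of gauge_f_lane1, either way round below 0.06 rad)) and ((x of stud_f1_mid in the frame of gauge_f_lane0 between -0.0035 and 0.0035 m and y of stud_f1_mid in the frame of gauge_f_lane0 between -0.003 and 0.003 m and z of stud_f1_mid in the frame of gauge_f_lane0 between -0.003 and 0.002 m and angle between the x axis of stud_f1_mid and the x axis of gauge_f_lane0, either way round below 0.06 rad) or (x of stud_f1_mid in the frame of gauge_f_lane1 between -0.0035 and 0.0035 m and y of stud_f1_mid in the frame of gauge_f_lane1 between -0.003 and 0.003 m and z of stud_f1_mid in the frame of gauge_f_lane1 between -0.003 and 0.002 m and angle between the x axis of stud_f1_mid and the x axis of gauge_f_lane1, either way round below 0.06 rad))), for 0.2 s.
At the end, for the whole second after the job is handed in: Each stud present lies in a lane of its own gauge (3.5 mm along, 3 mm across, under 2 mm above seated height, 0.06 rad); the top tray stands level on the lower tray, feet inside the rim (handle within 9 mm of centre in x and y, 5 mm in height, 0.12 rad) (all of step 2 and x of top_tray_handle in the frame of lower_tray between -0.009 and 0.009 m and y of top_tray_handle in the frame of lower_tray between -0.009 and 0.009 m and z of top_tray_handle in the frame of lower_tray between 0.079 and 0.089 m and angle between top_tray_handle's own z axis and vertical below 0.05 rad and angle between the x axis of top_tray_handle and the x axis of lower_tray, either way round below 0.12 rad); the robot touches nothing.
It fails at once if a bystander is shifted by more than 40 mm or knocked over (distance of any of vial_a, vial_b, cup, spanner, jar from where it was at the start of the episode above 0.04 m or angle between any of vial_a, vial_b, cup, jar's own z axis and vertical above 0.8 rad).
Of stud_c0, stud_c1, stud_f0, stud_f1 only 3 to 4 are there at a start; the rules pass over those that are not, and their reading is None.
At some moment in a run one of top_tray, stud_c0, stud_c1, stud_f0, stud_f1 may be knocked a few centimetres aside while the robot is not near it.
Once in a run the grip may slacken for a moment while it holds something.
It also fails if it takes over 210 s, if anything falls off the work surface, if the arm or the gripper's body presses on something with over 40 N, if the wrist force passes 120 N, or if a joint passes its speed limit or range.

## Working session

There is one attempt and no reset: what is moved stays moved. The work goes in short steps, Python scripts to look and compute and a tool call to move; the robot and the scene stay as the last step left them, time stands still between calls to the robot, and variables do not carry over. Pictures are saved under pics/ and viewed, at most 14 in all, crops included, and the job is handed in when it is done.

Besides the shell and the picture viewer there is one more tool, called after "Call:" by a JSON object that holds its "api" and its "payload". move_arm: Moves the arm, as the interface text tells. Shift numbers are shares of 0.4 m and turn numbers shares of 120 degrees, none past 1 either way. Its arguments: {"type":"object","properties":{"moves":{"type":"array"},"grip":{"type":"number"},"squeeze":{"type":"number"}},"required":["moves"]}

```bash
ls; mkdir -p pics
cat > h.py <<'E'
import numpy as np, cv2
from scipy.spatial.transform import Rotation as R
from workcell import arm, camera, order
def pose(c):
    a=np.array(c["attitude"],float)
    M=R.from_rotvec(a).as_matrix() if a.shape==(3,) else (a if a.shape==(3,3) else R.from_quat(a).as_matrix())
    return M,np.array(c["position"],float)
def ray(c,u,v):
    K=np.array([[c["fx"],0,c["cx"]],[0,c["fy"],c["cy"]],[0,0,1.]])
    p=cv2.undistortPoints(np.array([[[u,v]]],float),K,np.array([c["k1"],0,0,0.]))[0,0]
    M,o=pose(c); return o,M@np.array([p[0],-p[1],-1.])
def onz(c,u,v,z):
    o,d=ray(c,u,v); return o+d*(z-o[2])/d[2]
def proj(c,P):
    M,o=pose(c); q=M.T@(np.array(P,float)-o); x,y=q[0]/-q[2],-q[1]/-q[2]
    s=1+c["k1"]*(x*x+y*y); return np.array([c["cx"]+c["fx"]*x*s,c["cy"]+c["fy"]*y*s])
E
python3 - <<'E'
from h import *
for n in("top","side"):
    c=camera(n); cv2.imwrite(f"pics/{n}0.png",c["pixels"]); print({k:v for k,v in c.items() if k!="pixels"})
print(arm.get_state())
E
```

```text
pics
{'fx': 454.36778893466305, 'fy': 454.36778893466305, 'cx': 260.86469609034964, 'cy': 187.39108538773652, 'k1': -0.03387681612750218, 'position': array([ 378.68634415,  -21.79201972, 1261.32991558]), 'attitude': array([ 0.09026997, -0.09525623, -1.5921635 ])}
{'fx': 482.78495953066107, 'fy': 482.78495953066107, 'cx': 260.26706147936244, 'cy': 197.2540118047877, 'k1': -0.01181663363929014, 'position': array([  473.12821226, -1077.4352726 ,   752.67965662]), 'attitude': array([ 0.98401635, -0.02320905, -0.05334883])}
{'clock': 0.1, 'joint_positions': array([ 1.22800732e+00,  3.14149376e-01, -4.80311791e-02,  1.21022235e+00,
        4.77808167e-06,  1.57077509e+00]), 'joint_velocities': array([-4.81059286e-04, -6.20567834e-04,  2.42937854e-03, -1.26526613e-05,
        1.39541238e-03, -8.96657077e-04]), 'joint_torque': array([-8.09539106e-04, -5.40766740e+01,  3.40540981e+01,  1.11825616e-02,
       -6.96072064e-06,  8.46046731e-06]), 'eef_pos': array([201.47951792, 564.56605768, 230.50152104]), 'ee_rot': array([-5.35738759e-01, -3.09529174e+00,  2.48511961e-03]), 'contact_force': array([1.10870547, 0.32549078, 0.21249163]), 'ft_torque': array([-0.03507151, -0.02164358, -0.02050784]), 'grip_force': 0.0, 'finger_gap': 85.42854392472213}
```

View pics/top0.png

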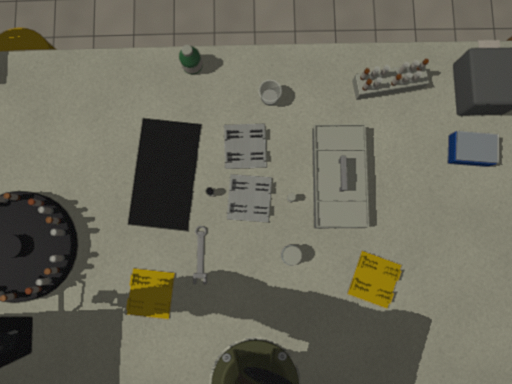

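View pics/side0.png

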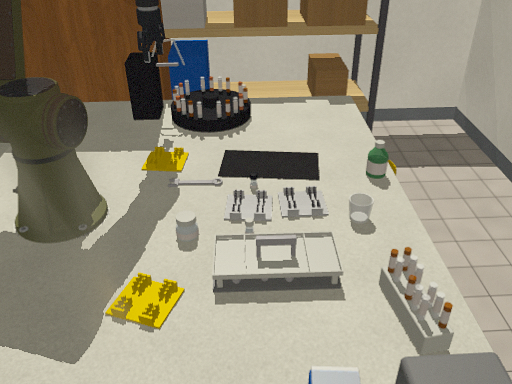

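Top view: white tray with handle at (344,174) over the grey tray, black mat (165,174), grey gauges (246,146) and (250,198). The look-alikes are the yellow gauges at (150,293) and (376,279); I choose the grey ones. Close crops next.

Run:
```python
from h import *
t=cv2.imread("pics/top0.png"); s=cv2.imread("pics/side0.png")
a=cv2.resize(t[112:236,215:381],None,fx=4.8,fy=4.8,interpolation=cv2.INTER_CUBIC)
cv2.imwrite("pics/crop_top.png",a[:600,:800])
b=cv2.resize(s[180:225,222:332],None,fx=7,fy=7,interpolation=cv2.INTER_CUBIC)
cv2.imwrite("pics/crop_side.png",b)
```

```text
(no output)
```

View pics/crop_top.png

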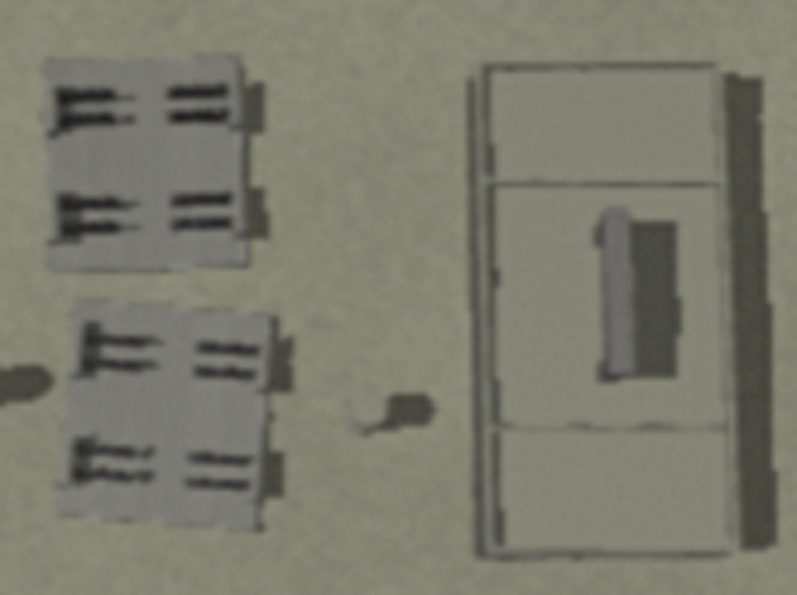

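View pics/crop_side.png

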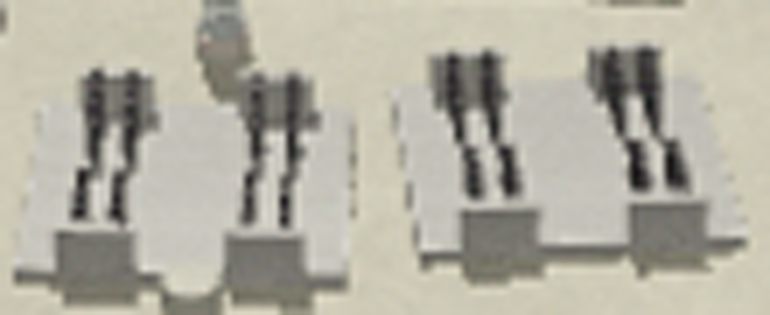

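The crops show both grey gauges with lanes roughly along world y and the tray's long axis roughly along world x. The handle is at crop (617,295). The near gauge's strips look coarser, so I'll measure that.

```bash
cat >> h.py <<'E'
def rectfit(c,mask,z):
    cs,_=cv2.findContours(mask.astype(np.uint8),cv2.RETR_EXTERNAL,cv2.CHAIN_APPROX_NONE)
    k=max(cs,key=cv2.contourArea)[:,0]
    P=np.array([onz(c,u,v,z)[:2] for u,v in k],np.float32)
    return cv2.minAreaRect(cv2.convexHull(P)), P
def rectify(c,ctr,ang,z,hx,hy,mm=.5):
    xs=np.arange(-hx,hx,mm); ys=np.arange(-hy,hy,mm); X,Y=np.meshgrid(xs,ys)
    ca,sa=np.cos(ang),np.sin(ang)
    W=np.stack([ctr[0]+ca*X-sa*Y,ctr[1]+sa*X+ca*Y,np.full_like(X,z)],-1).reshape(-1,3)
    M,o=pose(c); q=(W-o)@M; x=q[:,0]/-q[:,2]; y=-q[:,1]/-q[:,2]; s=1+c["k1"]*(x*x+y*y)
    m=np.stack([c["cx"]+c["fx"]*x*s,c["cy"]+c["fy"]*y*s],-1).reshape(len(ys),len(xs),2).astype(np.float32)
    return cv2.remap(c["pixels"],m,None,cv2.INTER_CUBIC)
E
python3 - <<'E'
from h import *
c=camera("top"); p=c["pixels"].astype(int)
for uv in [(246,157),(250,185),(230,113),(165,174),(346,173),(325,173),(316,180)]: print(uv,p[uv[1],uv[0]])
for n,(x0,y0,x1,y1) in dict(far=(215,115,275,171),near=(220,171,280,228)).items():
    q=p[y0:y1,x0:x1]; d=q[...,0]-q[...,2]   # blue - red
    m=np.zeros(p.shape[:2],np.uint8); m[y0:y1,x0:x1]=(d>-4)&(q.sum(2)>200)
    m=cv2.morphologyEx(m,cv2.MORPH_OPEN,np.ones((3,3)))
    print(n,rectfit(c,m,6)[0])
m=(p.sum(2)<120).astype(np.uint8); m[:, :120]=0;m[:,210:]=0;m[:110]=0;m[240:]=0
print("mat",rectfit(c,cv2.morphologyEx(m,cv2.MORPH_OPEN,np.ones((3,3))),2)[0])
q=p[150:198,332:350]; m=np.zeros(p.shape[:2],np.uint8); m[150:198,332:350]=(q[...,0]-q[...,2]>-4)&(q.sum(2)>250)
r,P=rectfit(c,m,94); print("handle",r)
E
```

```text
(246, 157) [113 121 119]
(250, 185) [116 123 123]
(230, 113) [118 135 137]
(165, 174) [27 26 28]
(346, 173) [88 93 95]
(325, 173) [118 133 133]
(316, 180) [ 95 106 107]Traceback (most recent call last):
  File "<stdin>", line 8, in <module>
  File "h.py", line 19, in rectfit
    k=max(cs,key=cv2.contourArea)[:,0]
      ~~~^^^^^^^^^^^^^^^^^^^^^^^^
ValueError: max() iterable argument is empty
```

```bash
cat > m.py <<'E'
from h import *
c=camera("top"); p=cv2.GaussianBlur(c["pixels"],(0,0),.7).astype(int)
G={}
for n,(x0,y0,x1,y1) in dict(far=(215,115,270,171),near=(220,171,276,228)).items():
    q=p[y0:y1,x0:x1]; d=q[...,0]-q[...,2]
    m=np.zeros(p.shape[:2],np.uint8); m[y0:y1,x0:x1]=(d>-12)&(q.sum(2)>150)
    m=cv2.morphologyEx(m,cv2.MORPH_CLOSE,np.ones((5,5)));m=cv2.morphologyEx(m,cv2.MORPH_OPEN,np.ones((7,7)))
    r,_=rectfit(c,m,6); print(n,r); G[n]=r
m=(p.sum(2)<120).astype(np.uint8); m[:, :120]=0;m[:,203:]=0;m[:110]=0;m[240:]=0
print("mat",rectfit(c,cv2.morphologyEx(m,cv2.MORPH_OPEN,np.ones((5,5))),2)[0])
q=p[150:198,332:352]; m=np.zeros(p.shape[:2],np.uint8); m[150:198,332:352]=(q[...,0]-q[...,2]>-12)&(q.sum(2)>210)&(q.sum(2)<330)
print("handle",rectfit(c,m,94)[0])
E
python3 m.py
python3 - <<'E'
from h import *
import math
ims=[]
for n in("top","side"):
    c=camera(n)
    for ctr in [(512,29),(372,20)]:
        try: ims.append(cv2.resize(rectify(c,ctr,0,26,90,75,.5),(380,290)))
        except Exception as e: print(e)
cv2.imwrite("pics/rect.png",np.vstack([np.hstack(ims[:2]),np.hstack(ims[2:])]))
E
```

```text
far ((645.88720703125, 8.821788787841797), (123.58522033691406, 125.9802474975586), 89.2133560180664)
near ((498.495361328125, 0.8720550537109375), (125.63077545166016, 125.38442993164062), 84.38714599609375)
mat ((574.0186157226562, 241.29905700683594), (163.83900451660156, 298.8898620605469), 82.58203887939453)
handle ((548.115478515625, -245.35435485839844), (34.0106201171875, 92.32814025878906), 87.2940444946289)
```

Run:
```python
from h import *
rows=[]
for n in("top","side"):
    c=camera(n); ims=[]
    for ctr,a in [((646,9),89.2),((498.5,1),84.4)]:
        im=rectify(c,ctr,np.radians(a),24,75,75,.4); 
        ims.append(im)
    rows.append(np.hstack(ims))
a=np.vstack(rows); print(a.shape); cv2.imwrite("pics/rect.png",cv2.resize(a,(800,600) if a.shape[0]<a.shape[1] else (600,600),interpolation=cv2.INTER_CUBIC))
```

```text
(750, 750, 3)
```

View pics/rect.png

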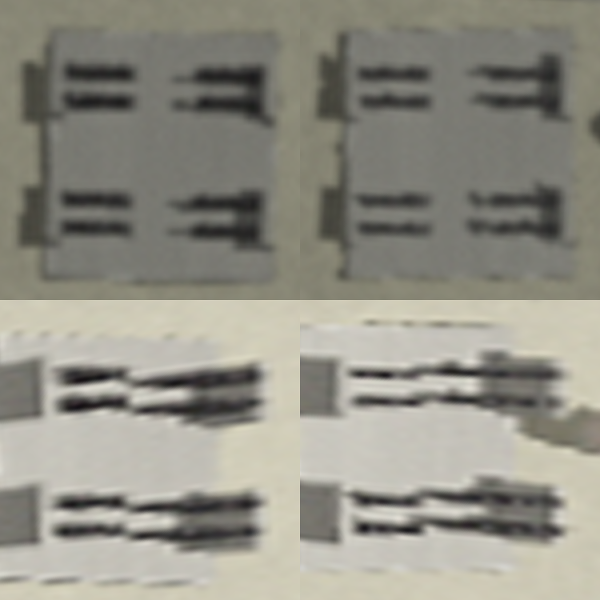

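Run:
```python
from h import *
P=np.arange(6,16.1,1)
for n in("top","side"):
    c=camera(n)
    for nm,ctr,a in [("far",(646,9),89.2),("near",(498.5,1),84.4)]:
        im=cv2.cvtColor(rectify(c,ctr,np.radians(a),26,75,75,.5),cv2.COLOR_BGR2GRAY).astype(float)
        x=np.arange(-75,75,.5)
        tot=0
        for ylo,yhi in [(-46,-16),(16,46)]:
            for y0,y1 in [(ylo,(ylo+yhi)/2),((ylo+yhi)/2,yhi)]:
              for x0,x1 in [(-43,-12),(18,47)]:
                b=im[int((y0+75)*2):int((y1+75)*2),int((x0+75)*2):int((x1+75)*2)]
                for f in (b.min(0),b.mean(0),(np.arange(len(b))[:,None]*np.clip(90-b,0,None)).sum(0)/(np.clip(90-b,0,None).sum(0)+1)):
                    t=np.arange(len(f))*.5; f=f-np.polyval(np.polyfit(t,f,3),t); f/=f.std()+1e-6
                    tot=tot+np.array([abs((f*np.hanning(len(f))*np.exp(2j*np.pi*t/p)).mean()) for p in P])
        print(n,nm,dict(zip(P,np.round(tot/24,3))))
```

```text
top far {np.float64(6.0): np.float64(0.038), np.float64(7.0): np.float64(0.093), np.float64(8.0): np.float64(0.132), np.float64(9.0): np.float64(0.145), np.float64(10.0): np.float64(0.152), np.float64(11.0): np.float64(0.161), np.float64(12.0): np.float64(0.17), np.float64(13.0): np.float64(0.18), np.float64(14.0): np.float64(0.188), np.float64(15.0): np.float64(0.193), np.float64(16.0): np.float64(0.195)}
top near {np.float64(6.0): np.float64(0.035), np.float64(7.0): np.float64(0.059), np.float64(8.0): np.float64(0.108), np.float64(9.0): np.float64(0.171), np.float64(10.0): np.float64(0.229), np.float64(11.0): np.float64(0.268), np.float64(12.0): np.float64(0.29), np.float64(13.0): np.float64(0.3), np.float64(14.0): np.float64(0.301), np.float64(15.0): np.float64(0.297), np.float64(16.0): np.float64(0.291)}
side far {np.float64(6.0): np.float64(0.027), np.float64(7.0): np.float64(0.069), np.float64(8.0): np.float64(0.118), np.float64(9.0): np.float64(0.161), np.float64(10.0): np.float64(0.19), np.float64(11.0): np.float64(0.207), np.float64(12.0): np.float64(0.216), np.float64(13.0): np.float64(0.22), np.float64(14.0): np.float64(0.221), np.float64(15.0): np.float64(0.219), np.float64(16.0): np.float64(0.215)}
side near {np.float64(6.0): np.float64(0.038), np.float64(7.0): np.float64(0.069), np.float64(8.0): np.float64(0.103), np.float64(9.0): np.float64(0.153), np.float64(10.0): np.float64(0.204), np.float64(11.0): np.float64(0.246), np.float64(12.0): np.float64(0.276), np.float64(13.0): np.float64(0.294), np.float64(14.0): np.float64(0.302), np.float64(15.0): np.float64(0.303), np.float64(16.0): np.float64(0.299)}
```

Near gauge shows stronger 12 mm content and visibly wider teeth, so near = coarse and far = fine; seating height will confirm this. Now the handle precisely.

Run:
```python
from h import *
c=camera("top"); p=c["pixels"].astype(int)
print(p[173,336:362].sum(1)); print((p[173,336:362,0]-p[173,336:362,2])); print(p[150:198,344].sum(1))
s=camera("side"); q=s["pixels"].astype(int); print(q[226:262,278].sum(1)); print(q[239,250:306].sum(1))
for uv in [(344,172.4)]: print(onz(c,*uv,94))
print("side pred",proj(s,onz(c,344,172.4,94)))
for uv in [(341.5,157),(341.5,190),(347,157),(347,190)]: print(onz(c,*uv,94))
```

```text
[384 384 388 372 314 291 313 317 319 312 273 231 217 209 217 217 218 209
 212 242 328 376 383 383 383 381]
[-15 -15 -14 -13 -10  -7  -6  -5  -6  -5  -7  -8  -6  -7  -7  -8  -7  -9
  -7  -9 -12 -14 -14 -14 -14 -15]
[275 356 388 385 372 331 311 309 314 312 315 314 317 317 317 322 321 319
 316 318 317 316 317 319 320 317 322 319 317 317 322 320 320 322 320 325
 317 324 320 281 243 341 386 388 385 385 385 383]
[590 596 594 584 584 592 584 524 374 482 545 564 548 311 305 307 309 298
 317 482 627 611 613 613 609 606 613 610 613 613 611 614 616 621 592 321]
[444 441 446 456 506 612 440 432 420 413 398 383 379 372 357 367 344 335
 331 328 330 333 336 312 318 312 312 311 311 312 301 306 294 288 302 293
 291 291 294 291 286 295 289 291 296 281 423 628 621 613 607 608 597 498
 557 608]
[ 550.93892256 -244.22580596   94.        ]
side pred [275.88784475 236.15924928]
[ 591.72102746 -239.5366365    94.        ]
[ 505.05904763 -235.65741384   94.        ]
[ 591.39974938 -253.93699828   94.        ]
[ 504.72557358 -249.93104859   94.        ]
```

Run:
```python
from h import *
c=camera("top"); p=c["pixels"].sum(2).astype(float)
def edge(r,lev,a,b):
    x=p[r,a:b]; i=np.argmax(x<lev); return a+i-1+(x[i-1]-lev)/(x[i-1]-x[i])
R_=range(159,188)
L=[edge(r,265,340,352) for r in R_]  # bar/shadow edge
k=np.polyfit(list(R_),L,1); u0,u1=np.polyval(k,[158,188]); print(k)
A,B=onz(c,u0,158,94),onz(c,u1,188,94); d=A-B; print("bar right edge",A,B,np.degrees(np.arctan2(d[1],d[0])))
m=np.zeros(p.shape,np.uint8); x=c["pixels"].astype(int); m[:,:]=(p>292)&(p<352)&(x[...,0]-x[...,2].astype(int)>-12); m[:150]=0;m[198:]=0;m[:,:338]=0;m[:,349:]=0
r,P=rectfit(c,m,94); print(r)
# lower/upper tray outline: non-bench dark edges
ed=[(r,[int(i) for i in 305+np.where(p[r,305:375]<330)[0]]) for r in (140,210)]; print(ed)
s=arm.get_state(); print(s["eef_pos"],R.from_rotvec(s["ee_rot"]).as_matrix().round(3))
```

```text
[1.18135499e-01 3.24923032e+02]
bar right edge [ 588.94983638 -244.88264878   94.        ] [ 509.92739255 -250.51369993   94.        ] 4.075943634197849
((553.6796264648438, -239.10650634765625), (20.92708969116211, 86.9679946899414), 87.36730194091797)
[(140, [312, 313, 314, 315, 316, 365, 366, 367, 368, 369, 370, 371, 372, 373]), (210, [313, 314, 315, 317, 318, 368, 369, 370, 371, 372, 373, 374])]
[201.67816541 565.09918362 231.31511624] [[-0.942  0.336  0.   ]
 [ 0.336  0.942  0.   ]
 [-0.     0.    -1.   ]]
```

```bash
cat >> h.py <<'E'
def al(s=None):
    s=s or arm.get_state(); m=R.from_rotvec(s["ee_rot"]).as_matrix(); return np.degrees(np.arctan2(m[1,1],m[0,1]))
def plan(*T):
    """targets (x,y,z,closing-direction deg, mod 180), all relative to the present pose -> rows (shares)"""
    s=arm.get_state(); m=R.from_rotvec(s["ee_rot"]).as_matrix(); a=al(s)
    for x,y,z,b in T:
        d=m.T@(np.array([x,y,z])-s["eef_pos"])/400; t=-(((b-a)+90)%180-90)
        print(np.round(d,4),"turn z",round(t/120,4), "rows>=",int(np.ceil(max(np.linalg.norm(d)*8,abs(t)/8.59))))
    print("at",s["eef_pos"].round(1),"al",round(a,2),"t",round(s["clock"],2),"gap",round(s["finger_gap"],1),"F",s["contact_force"].round(1),"grip",round(s["grip_force"],1))
E
python3 - <<'E'
from h import *
c=camera("top"); p=c["pixels"].sum(2).astype(float)
for zone,z in [((308,322),47),((360,372),47)]:
    pts=[]
    for r in range(132,224):
        x=p[r,zone[0]:zone[1]]; g=np.diff(x); i=int(np.argmin(g)) if z else 0
        pts.append(onz(c,zone[0]+i+.5,r,z))
    P=np.array(pts); v=cv2.fitLine(P[:,:2].astype(np.float32),cv2.DIST_HUBER,0,.01,.01).ravel(); print(v,np.degrees(np.arctan2(v[1],v[0])))
plan((500,330,231,70.35))
E
```

```text
[ 9.9991161e-01 -1.3297388e-02  5.4847577e+02 -1.6733998e+02] -0.7619066
[ 9.9989885e-01 -1.4223625e-02  5.4301904e+02 -3.1502811e+02] -0.81498104
[-9.000e-01 -3.028e-01  8.000e-04] turn z 0.0001 rows>= 8
at [201.7 565.1 231.3] al 70.36 t 0.7 gap 85.2 F [0.4 1.1 0.3] grip 0.0
```

Call:
{"api": "move_arm", "payload": {"moves": [[-0.9, -0.303, 0, 0, 0, 0], [-0.9, -0.303, 0, 0, 0, 0], [-0.9, -0.303, 0, 0, 0, 0], [-0.9, -0.303, 0, 0, 0, 0], [-0.9, -0.303, 0, 0, 0, 0], [-0.9, -0.303, 0, 0, 0, 0], [-0.9, -0.303, 0, 0, 0, 0], [-0.9, -0.303, 0, 0, 0, 0], [-0.9, -0.303, 0, 0, 0, 0]], "grip": 0}}

```text
clock: 1.6
eef_pos: [503.0, 327.2, 231.1]
ee_rot: [0.544, 3.093, -0.001]
contact_force: [-0.1, 0.3, 0.2]
finger_gap: 85.7
grip_force: 0.0
```

```bash
python3 -c "
from h import *
plan((570,0,200,89.2),(551,-30,200,89.2))"
```

```text
[-0.4364 -0.7118  0.0785] turn z -0.1595 rows>= 7
[-0.4173 -0.7985  0.0785] turn z -0.1595 rows>= 8
at [503.  327.2 231.1] al 70.06 t 1.6 gap 85.7 F [-0.1  0.3  0.2] grip 0.0
```

Call:
{"api": "move_arm", "payload": {"moves": [[-0.436, -0.712, 0.08, 0, 0, -0.16], [-0.436, -0.712, 0.08, 0, 0, -0.16], [-0.436, -0.712, 0.08, 0, 0, -0.16], [-0.436, -0.712, 0.08, 0, 0, -0.16], [-0.436, -0.712, 0.08, 0, 0, -0.16], [-0.436, -0.712, 0.08, 0, 0, -0.16], [-0.436, -0.712, 0.08, 0, 0, -0.16], [-0.436, -0.712, 0.08, 0, 0, -0.16], [-0.436, -0.712, 0.08, 0, 0, -0.16]]}}

```text
clock: 2.5
eef_pos: [568.2, 3.0, 199.2]
ee_rot: [-0.014, -3.141, -0.001]
contact_force: [-0.2, 0.5, -0.3]
finger_gap: 85.3
grip_force: 0.0
```

```bash
python3 -c "
from h import *
plan((551,-243,180,89.2))"
```

```text
[ 0.0374 -0.6153  0.0475] turn z 0.0023 rows>= 5
at [568.2   3.  199.2] al 89.47 t 2.5 gap 85.3 F [-0.2  0.5 -0.3] grip 0.0
```

Call:
{"api": "move_arm", "payload": {"moves": [[0.047, -0.607, 0.05, 0, 0, 0], [0.047, -0.607, 0.05, 0, 0, 0], [0.047, -0.607, 0.05, 0, 0, 0], [0.047, -0.607, 0.05, 0, 0, 0], [0.047, -0.607, 0.05, 0, 0, 0], [0.047, -0.607, 0.05, 0, 0, 0], [0.047, -0.607, 0.05, 0, 0, 0], [0.047, -0.607, 0.05, 0, 0, 0], [0.047, -0.607, 0.05, 0, 0, 0], [0.047, -0.607, 0.05, 0, 0, 0]]}}

```text
clock: 3.5
eef_pos: [548.3, -238.0, 179.6]
ee_rot: [0.008, 3.141, 0.0]
contact_force: [-0.7, -0.0, -0.7]
finger_gap: 85.6
grip_force: 0.0
```

```bash
python3 -c "
from h import *
plan((551,-243,66,89.2))
c=camera('side');cv2.imwrite('pics/s1.png',cv2.resize(c['pixels'][120:310,190:380],None,fx=3,fy=3))
print(proj(c,(551,-243,94))-[190,120])"
```

```text
[-0.0067 -0.0125  0.2839] turn z 0.0041 rows>= 3
at [ 548.3 -238.   179.6] al 89.69 t 3.5 gap 85.6 F [-0.7 -0.  -0.7] grip 0.0
[ 85.8695476  115.81304281]
```

View pics/s1.png

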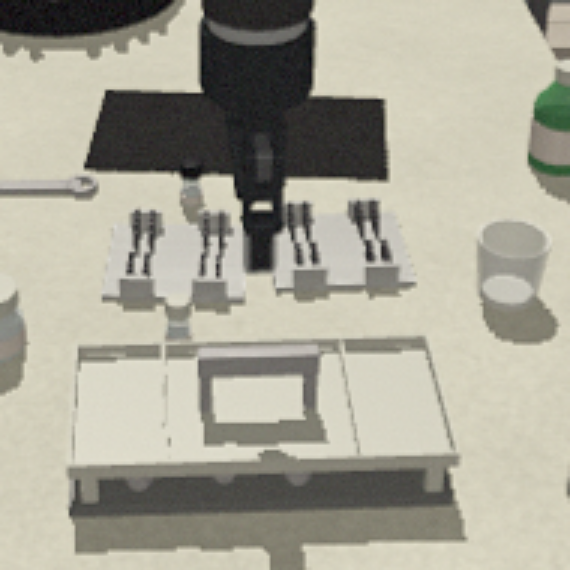

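The side crop shows the gripper above the handle bar (258,357), and under the tray three stud ends at (138,483), (225,478), (298,478). Descending.

Call:
{"api": "move_arm", "payload": {"moves": [[0, 0, 0, 0, 0, 0], [0, 0, 0.1, 0, 0, 0], [0, 0, 0.2, 0, 0, 0], [0, 0, 0.284, 0, 0, 0], [0, 0, 0.284, 0, 0, 0], [0, 0, 0.284, 0, 0, 0]]}}

```text
clock: 4.15
eef_pos: [547.6, -239.3, 66.0]
ee_rot: [-0.012, -3.141, -0.001]
contact_force: [1.1, -0.6, 1.1]
finger_gap: 85.4
grip_force: 0.0
```

Call:
{"api": "move_arm", "payload": {"moves": [[0, 0, 0, 0, 0, 0], [0, 0, 0, 0, 0, 0], [0, 0, 0, 0, 0, 0], [0, 0, 0, 0, 0, 0], [0, 0, 0, 0, 0, 0], [0, 0, 0, 0, 0, 0], [0, 0, 0, 0, 0, 0], [0, 0, 0, 0, 0, 0]], "grip": 255, "squeeze": 60}}

```text
clock: 4.95
eef_pos: [548.3, -240.7, 66.5]
ee_rot: [0.014, 3.141, -0.003]
contact_force: [-1.2, -3.9, 6.7]
finger_gap: 12.8
grip_force: 61.3
```

```bash
python3 -c "
from h import *
plan((551,-243,220,89.2))"
```

```text
[-0.0072 -0.0065 -0.3837] turn z 0.0025 rows>= 4
at [ 548.3 -240.7   66.5] al 89.5 t 4.95 gap 12.8 F [-1.2 -3.9  6.7] grip 61.3
```

Call:
{"api": "move_arm", "payload": {"moves": [[0, 0, -0.04, 0, 0, 0], [0, 0, -0.12, 0, 0, 0], [0, 0, -0.22, 0, 0, 0], [0, 0, -0.3, 0, 0, 0], [0, 0, -0.3, 0, 0, 0], [0, 0, -0.3, 0, 0, 0], [0, 0, -0.3, 0, 0, 0]], "squeeze": 100}}

```text
clock: 5.65
eef_pos: [546.5, -238.6, 183.4]
ee_rot: [-0.012, -3.138, -0.003]
contact_force: [-0.3, -0.8, -2.8]
finger_gap: 12.5
grip_force: 98.1
```

```bash
python3 -c "
from h import *
plan((590,0,186,86),(574,100,186,82.6))
c=camera('top');cv2.imwrite('pics/t2.png',c['pixels'])
cv2.imwrite('pics/t2c.png',cv2.resize(c['pixels'][110:240,280:400],None,fx=4.6,fy=4.6,interpolation=cv2.INTER_CUBIC))"
```

```text
[-0.1044  0.5974 -0.0056] turn z 0.0298 rows>= 5
[-0.0626  0.8471 -0.005 ] turn z 0.0581 rows>= 7
at [ 546.5 -238.6  183.4] al 89.58 t 5.65 gap 12.5 F [-0.3 -0.8 -2.8] grip 98.1
```

Call:
{"api": "move_arm", "payload": {"moves": [[-0.02, 0.1, 0, 0, 0, 0.01], [-0.04, 0.2, 0, 0, 0, 0.02], [-0.06, 0.3, 0, 0, 0, 0.03], [-0.08, 0.4, 0, 0, 0, 0.03], [-0.1, 0.5, 0, 0, 0, 0.03], [-0.104, 0.597, 0, 0, 0, 0.03], [-0.104, 0.597, 0, 0, 0, 0.03], [-0.104, 0.597, 0, 0, 0, 0.03], [-0.104, 0.597, 0, 0, 0, 0.03], [-0.104, 0.597, 0, 0, 0, 0.03]]}}

```text
clock: 6.7
eef_pos: [590.8, -2.2, 185.1]
ee_rot: [-0.113, -3.138, 0.0]
contact_force: [-0.7, -0.7, -3.6]
finger_gap: 12.5
grip_force: 98.6
```

```bash
python3 -c "
from h import *
plan((574,241,180,82.6))"
```

```text
[0.0858 0.6034 0.0127] turn z 0.0272 rows>= 5
at [590.8  -2.2 185.1] al 85.87 t 6.7 gap 12.5 F [-0.7 -0.7 -3.6] grip 98.6
```

Call:
{"api": "move_arm", "payload": {"moves": [[0.014, 0.1, 0, 0, 0, 0.01], [0.028, 0.2, 0, 0, 0, 0.02], [0.042, 0.3, 0, 0, 0, 0.027], [0.056, 0.4, 0, 0, 0, 0.027], [0.07, 0.5, 0, 0, 0, 0.027], [0.086, 0.603, 0, 0, 0, 0.027], [0.086, 0.603, 0, 0, 0, 0.027], [0.086, 0.603, 0, 0, 0, 0.027], [0.086, 0.603, 0, 0, 0, 0.027], [0.086, 0.603, 0, 0, 0, 0.027], [0.086, 0.603, 0, 0, 0, 0.027], [0.086, 0.603, 0, 0, 0, 0.027]]}}

```text
clock: 7.9
eef_pos: [574.2, 241.0, 185.8]
ee_rot: [0.202, 3.135, 0.0]
contact_force: [0.9, 0.5, -4.1]
finger_gap: 12.3
grip_force: 99.1
```

```bash
python3 -c "
from h import *
plan((574,241,64.5,82.6))"
```

```text
[ 5.000e-04 -2.000e-04  3.033e-01] turn z 0.0003 rows>= 3
at [574.2 241.  185.8] al 82.64 t 7.9 gap 12.3 F [ 0.9  0.5 -4.1] grip 99.1
```

View pics/t2c.png

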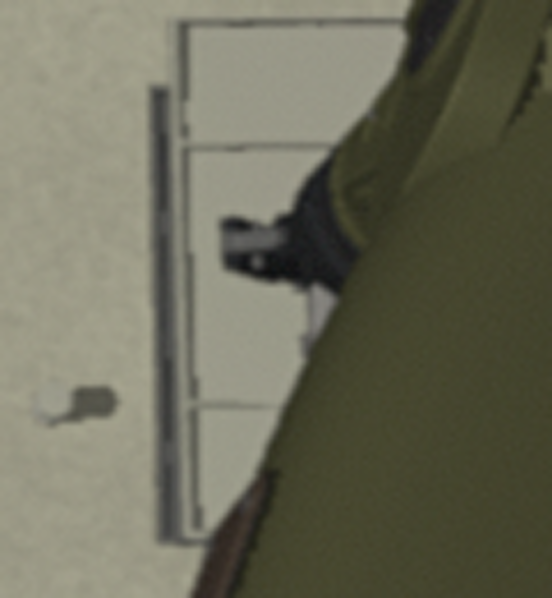

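The crop shows the tray lifted, with the arm hiding the rest. Lowering onto the mat.

Call:
{"api": "move_arm", "payload": {"moves": [[0, 0, 0.1, 0, 0, 0], [0, 0, 0.18, 0, 0, 0], [0, 0, 0.25, 0, 0, 0], [0, 0, 0.28, 0, 0, 0], [0, 0, 0.29, 0, 0, 0], [0, 0, 0.298, 0, 0, 0], [0, 0, 0.302, 0, 0, 0], [0, 0, 0.302, 0, 0, 0], [0, 0, 0.302, 0, 0, 0], [0, 0, 0.302, 0, 0, 0]]}}

```text
clock: 8.9
eef_pos: [574.4, 242.2, 65.6]
ee_rot: [0.199, 3.134, 0.001]
contact_force: [0.0, -0.2, -3.5]
finger_gap: 11.9
grip_force: 98.9
```

```bash
python3 -c "
from h import *
plan((574,241,180,82.6))"
```

```text
[ 0.0003 -0.0028 -0.286 ] turn z 0.001 rows>= 3
at [574.4 242.2  65.6] al 82.72 t 8.9 gap 11.9 F [ 0.  -0.2 -3.5] grip 98.9
```

Still carrying the weight (−3.5 N); going down a little more, then releasing.

Call:
{"api": "move_arm", "payload": {"moves": [[0, 0, 0.003, 0, 0, 0], [0, 0, 0.005, 0, 0, 0], [0, 0, 0.007, 0, 0, 0], [0, 0, 0.007, 0, 0, 0], [0, 0, 0.007, 0, 0, 0]]}}

```text
clock: 9.4
eef_pos: [574.5, 242.2, 64.6]
ee_rot: [0.199, 3.133, 0.001]
contact_force: [-5.5, -2.3, 12.8]
finger_gap: 12.5
grip_force: 97.8
```

Call:
{"api": "move_arm", "payload": {"moves": [[0, 0, 0, 0, 0, 0], [0, 0, 0, 0, 0, 0], [0, 0, 0, 0, 0, 0], [0, 0, 0, 0, 0, 0], [0, 0, 0, 0, 0, 0], [0, 0, 0, 0, 0, 0], [0, 0, 0, 0, 0, 0], [0, 0, 0, 0, 0, 0], [0, 0, -0.1, 0, 0, 0], [0, 0, -0.2, 0, 0, 0], [0, 0, -0.3, 0, 0, 0], [0, 0, -0.3, 0, 0, 0], [0, 0, -0.3, 0, 0, 0], [0, 0, -0.3, 0, 0, 0]], "grip": 0}}

```text
clock: 10.8
eef_pos: [573.2, 241.6, 180.9]
ee_rot: [-0.199, -3.134, 0.001]
contact_force: [-0.2, 0.5, -0.0]
finger_gap: 85.5
grip_force: 0.0
```

Run:
```python
from h import *
plan((574,241,180,82.6))
c=camera('top');cv2.imwrite('pics/t3.png',c['pixels']); s=camera('side'); cv2.imwrite('pics/s3.png',s['pixels'])
a=rectify(c,(551,-242),np.radians(89.2),16,80,150,.5)
cv2.imwrite('pics/t3c.png',np.hstack([cv2.resize(a,(320,600)),cv2.resize(s["pixels"][130:310,185:365],(470,600))]))
```

```text
[-0.0022 -0.0012  0.0022] turn z 0.001 rows>= 1
at [573.2 241.6 180.9] al 82.72 t 10.8 gap 85.5 F [-0.2  0.5 -0. ] grip 0.0
```

View pics/t3c.png

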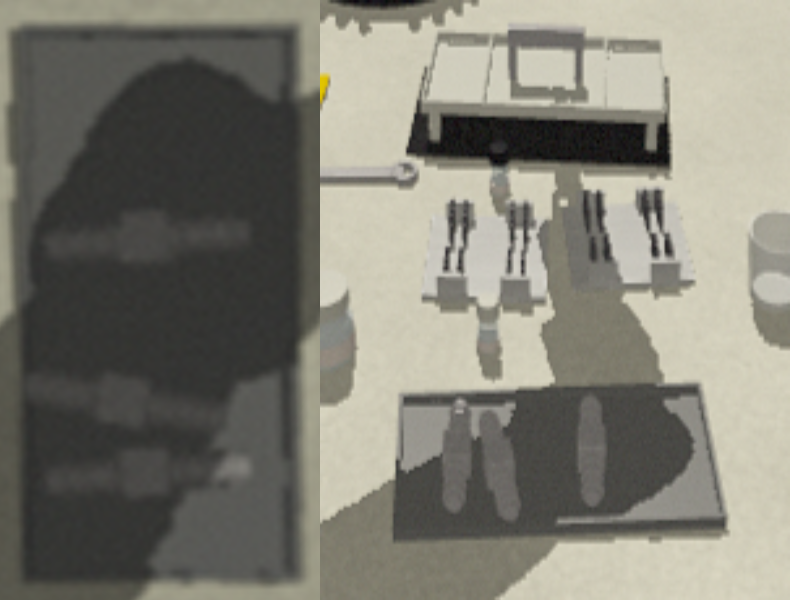

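The tray stands on the mat. Three studs lie in the lower tray, with collars at rectified (145,237), (122,398), (145,472). The middle one is askew. I'll enhance the picture to tell the pitch.

Run:
```python
from h import *
o=[]
for n in("top","side"):
    c=camera(n); c["pixels"]=cv2.createCLAHE(6,(8,8)).apply(cv2.cvtColor(c["pixels"],cv2.COLOR_BGR2GRAY))
    o.append(cv2.resize(rectify(c,(551,-246),np.radians(89.2),20,70,115,.25),(400,600)))
cv2.imwrite('pics/st.png',np.hstack(o))
```

```text
(no output)
```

View pics/st.png

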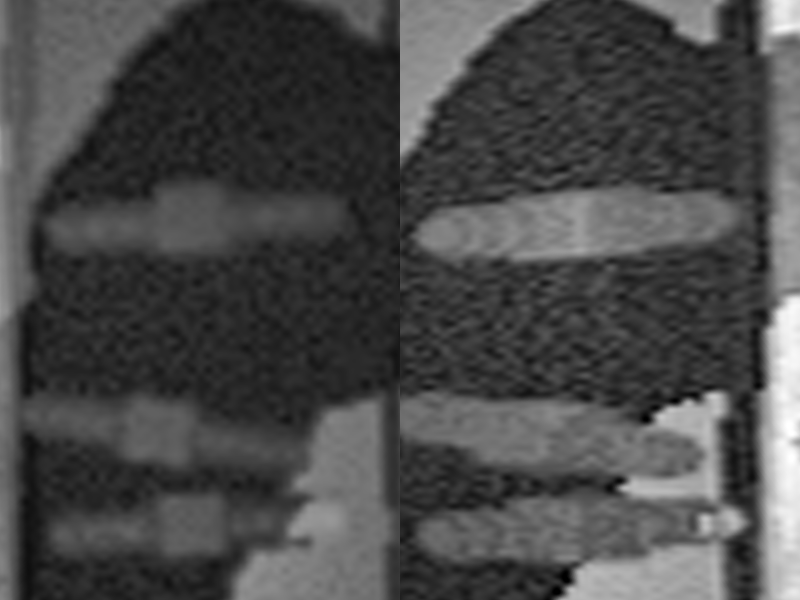

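```bash
python3 -c "
from h import *
plan((300,520,231,82.6))"
```

```text
[ 0.7658  0.6038 -0.125 ] turn z 0.001 rows>= 8
at [573.1 241.6 180.6] al 82.72 t 11.0 gap 85.4 F [-1.1  0.6  0.3] grip 0.0
```

Call:
{"api": "move_arm", "payload": {"moves": [[0.766, 0.604, -0.125, 0, 0, 0], [0.766, 0.604, -0.125, 0, 0, 0], [0.766, 0.604, -0.125, 0, 0, 0], [0.766, 0.604, -0.125, 0, 0, 0], [0.766, 0.604, -0.125, 0, 0, 0], [0.766, 0.604, -0.125, 0, 0, 0], [0.766, 0.604, -0.125, 0, 0, 0], [0.766, 0.604, -0.125, 0, 0, 0], [0.766, 0.604, -0.125, 0, 0, 0], [0.766, 0.604, -0.125, 0, 0, 0]]}}

```text
clock: 12.0
eef_pos: [299.8, 520.7, 231.3]
ee_rot: [-0.196, -3.135, 0.002]
contact_force: [0.2, -0.2, -0.6]
finger_gap: 85.4
grip_force: 0.0
```

Run:
```python
from h import *
o=[]
for n in("top","side"):
    c=camera(n); cv2.imwrite(f"pics/{n}4.png",c["pixels"])
    c["pixels"]=cv2.createCLAHE(3,(8,8)).apply(cv2.cvtColor(c["pixels"],cv2.COLOR_BGR2GRAY))
    o.append(cv2.resize(rectify(c,(551,-246),np.radians(89.2),20,70,115,.25),(400,600)))
cv2.imwrite('pics/st2.png',np.hstack(o))
```

```text
(no output)
```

View pics/st2.png

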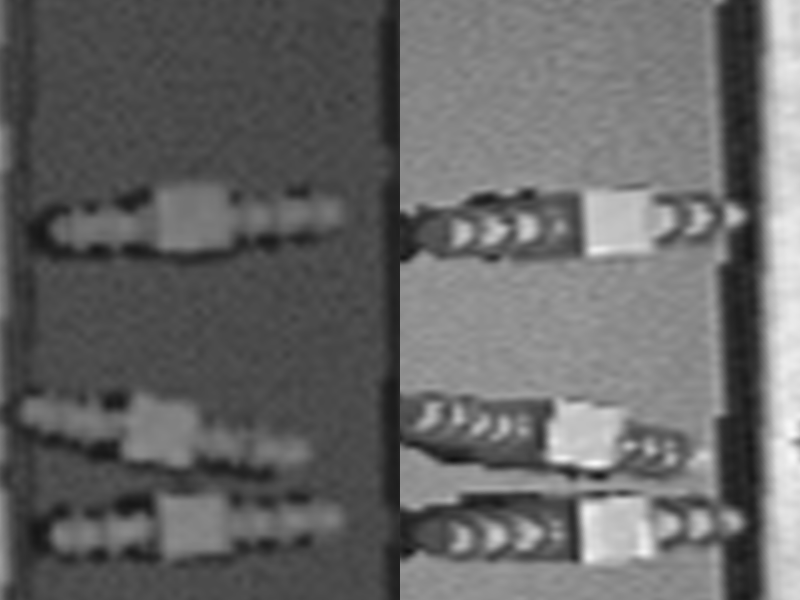

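Clear now. In the left picture, studs at (193,217) and (193,525) are coarse (3 ridges a side) and the askew one at (160,432) is fine. Measuring collars, axes and gauge lanes.

```bash
cat > studs.py <<'E'
from h import *
c=camera("top"); ctr=np.array([551,-246.]); a=np.radians(89.2)
def w(px,z=None): # rectified px (.25mm) -> world
    X,Y=px[0]*.25-70,px[1]*.25-115; return ctr+[np.cos(a)*X-np.sin(a)*Y,np.sin(a)*X+np.cos(a)*Y]
for z,nm in((28,"collar"),(18,"body")):
    g=cv2.GaussianBlur(cv2.cvtColor(rectify(c,ctr,a,z,70,115,.25),cv2.COLOR_BGR2GRAY),(0,0),2)
    fl=np.median(g[:, 80:440]); m=(g>fl+18).astype(np.uint8); m[:,:40]=0 if nm=="collar" else m[:,:40]
    if nm=="collar": m=cv2.morphologyEx(m,cv2.MORPH_OPEN,np.ones((60,60),np.uint8))
    cs,_=cv2.findContours(m,cv2.RETR_EXTERNAL,cv2.CHAIN_APPROX_NONE)
    print(nm,fl)
    for k in cs:
        if cv2.contourArea(k)<3000: continue
        r=cv2.minAreaRect(k); t=r[2]+ (90 if r[1][0]<r[1][1] else 0); print(w(r[0]).round(1),np.array(r[1])*.25,round((89.2+t+90)%180-90,1))
E
python3 studs.py
python3 - <<'E'
from h import *
rows=[]
for n in("top","side"):
    c=camera(n); ims=[]
    for ctr,a in [((646,12),89.2),((498.5,5),84.4)]:
        im=rectify(c,ctr,np.radians(a),28,72,54,.36)
        for k in range(-7,8):
            u=int((k*10+72)/.36); im[:8 if k else 24,u]=(0,0,255)
            v=int((k*10+54)/.36); 
            if 0<=v<im.shape[0]: im[v,:8 if k else 24]=(0,0,255)
        ims.append(im[:300,:400])
    rows.append(np.hstack(ims))
cv2.imwrite("pics/g.png",np.vstack(rows)); print(np.vstack(rows).shape)
E
```

```text
collar 73.0
[ 464.1 -245.2] [19.74999619 20.74999619] 89.2
[ 499.7 -257.4] [20.25 21.75] 89.2
[ 581.1 -247.7] [21.25 22.  ] 89.2
body 73.0
[ 465.9 -239.5] [22.13140869 37.76825333] 85.5
[ 499.5 -254. ] [43.32883072 24.2451992 ] -78.4
[ 583.  -247.6] [23.74126244 28.30923843] 85.7
(600, 800, 3)
```

View pics/g.png

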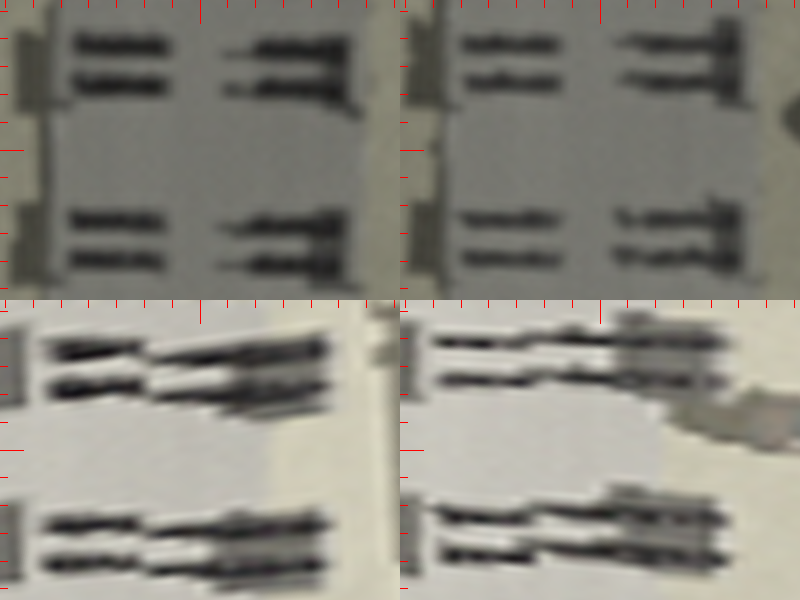

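The grid picture (10 mm ticks) shows strip pairs with 30 mm bays: far gauge bay at cols 168–250, near gauge at 558–645. The thin tails are shadows. Fitting the strips numerically.

```bash
cat > gauge.py <<'E'
from h import *
c=camera("top"); Z=23
for nm,ctr,a in [("far/fine",(646,14.7),89.2),("near/coarse",(498.5,5),84.4)]:
    a=np.radians(a); g=cv2.GaussianBlur(cv2.cvtColor(rectify(c,ctr,a,Z,72,54,.25),cv2.COLOR_BGR2GRAY),(0,0),2).astype(float)
    res={}
    for sx,(x0,x1) in {"L":(-46,-18),"R":(20,40)}.items():
        for ln,(y0,y1) in {"-":(-46,-18),"+":(18,46)}.items():
            b=g[int((y0+54)*4):int((y1+54)*4),int((x0+72)*4):int((x1+72)*4)]; wt=np.clip(np.median(g)-25-b,0,None)
            yy=y0+np.arange(b.shape[0])/4; cy=(wt.sum(1)*yy).sum()/wt.sum(); res[sx+ln]=(cy,(x0+x1)/2)
    for ln in "-+":
        (yl,xl),(yr,xr)=res["L"+ln],res["R"+ln]; sl=(yr-yl)/(xr-xl); y=yl-sl*xl
        row=g[int((y-13+54)*4):int((y+13+54)*4)].min(0); d=row<np.median(g)-35; xs=-72+np.where(d)[0]/4; 
        seg=np.split(xs,np.where(np.diff(xs)>1)[0]+1)
        print(nm,ln,"Y",round(y,2),"lane angle",round(np.degrees(a+np.arctan(sl)),2),"pt(X=0)",np.round([ctr[0]-np.sin(a)*y,ctr[1]+np.cos(a)*y],1),[(s[0],s[-1]) for s in seg])
    p=c["pixels"]
E
python3 gauge.py; python3 -c "
from h import *
plan((450,200,230,91),(560,-200,200,91))"
```

```text
far/fine - Y -30.99 lane angle 90.04 pt(X=0) [677.   14.3] [(np.float64(-68.25), np.float64(-54.5)), (np.float64(-49.25), np.float64(-13.75)), (np.float64(7.0), np.float64(51.75))]
far/fine + Y 32.49 lane angle 91.49 pt(X=0) [613.5  15.2] [(np.float64(-69.75), np.float64(-56.75)), (np.float64(-50.0), np.float64(-15.75)), (np.float64(8.75), np.float64(50.5))]
near/coarse - Y -31.78 lane angle 84.77 pt(X=0) [530.1   1.9] [(np.float64(-69.5), np.float64(-56.25)), (np.float64(-49.75), np.float64(-14.75)), (np.float64(10.0), np.float64(51.5))]
near/coarse + Y 31.42 lane angle 84.41 pt(X=0) [467.2   8.1] [(np.float64(-68.25), np.float64(-56.25)), (np.float64(-49.75), np.float64(-15.25)), (np.float64(5.5), np.float64(51.5))]
[-0.4706 -0.7443  0.0051] turn z -0.07 rows>= 8
[-0.872  -1.7005  0.0805] turn z -0.07 rows>= 16
at [301.6 519.5 231.9] al 82.61 t 12.3 gap 85.8 F [ 0.1 -0.1 -0.2] grip 0.0
```

Call:
{"api": "move_arm", "payload": {"moves": [[-0.47, -0.744, 0, 0, 0, 0.36], [-0.47, -0.744, 0, 0, 0, 0.36], [-0.47, -0.744, 0, 0, 0, 0.36], [-0.47, -0.744, 0, 0, 0, 0.36], [-0.47, -0.744, 0, 0, 0, 0.36], [-0.47, -0.744, 0, 0, 0, 0.36], [-0.47, -0.744, 0, 0, 0, 0.36], [-0.47, -0.744, 0, 0, 0, 0.36], [-0.47, -0.744, 0, 0, 0, 0.36], [-0.47, -0.744, 0, 0, 0, 0.36], [-0.47, -0.744, 0, 0, 0, 0.36]], "grip": 100}}

```text
clock: 13.4
eef_pos: [448.9, 202.4, 232.0]
ee_rot: [-1.337, -2.843, -0.0]
contact_force: [0.4, -0.5, -0.5]
finger_gap: 52.2
grip_force: 0.0
```

```bash
python3 -c "
from h import *
plan((570,-160,180,-4.7))"
```

```text
[-0.891  -0.3446  0.1298] turn z 0.3693 rows>= 8
at [448.9 202.4 232. ] al 39.62 t 13.4 gap 52.2 F [ 0.4 -0.5 -0.5] grip 0.0
```

Call:
{"api": "move_arm", "payload": {"moves": [[-0.891, -0.345, 0.13, 0, 0, 0.37], [-0.891, -0.345, 0.13, 0, 0, 0.37], [-0.891, -0.345, 0.13, 0, 0, 0.37], [-0.891, -0.345, 0.13, 0, 0, 0.37], [-0.891, -0.345, 0.13, 0, 0, 0.37], [-0.891, -0.345, 0.13, 0, 0, 0.37], [-0.891, -0.345, 0.13, 0, 0, 0.37], [-0.891, -0.345, 0.13, 0, 0, 0.37], [-0.891, -0.345, 0.13, 0, 0, 0.37], [-0.891, -0.345, 0.13, 0, 0, 0.37], [-0.891, -0.345, 0.13, 0, 0, 0.37], [-0.891, -0.345, 0.13, 0, 0, 0.37]]}}

```text
clock: 14.6
eef_pos: [569.8, -159.6, 180.4]
ee_rot: [2.311, 2.128, 0.0]
contact_force: [-0.4, -0.6, -0.3]
finger_gap: 51.9
grip_force: 0.0
```

Run:
```python
from h import *
plan((581.1,-247.7,90,-4.7),(581.1,-247.7,5,-4.7))
s=camera("side"); print([proj(s,p).round() for p in [(581,-248,28),(500,-257,28),(464,-245,28)]])
# side view check of collar tops: bright blobs, cast at z=28
g=s["pixels"].sum(2); m=(g>560).astype(np.uint8); m[:235]=0;m[300:]=0;m[:,205:206]=0
n,l,st,ce=cv2.connectedComponentsWithStats(m)
for i in range(1,n):
    if 40<st[i,4]<400: print(st[i],ce[i].round(1),onz(s,*ce[i],28).round(1))
```

```text
[-0.2173  0.0463  0.226 ] turn z -0.0003 rows>= 3
[-0.2173  0.0463  0.4385] turn z -0.0003 rows>= 4
at [ 569.8 -159.6  180.4] al -4.74 t 14.6 gap 51.9 F [-0.4 -0.6 -0.3] grip 0.0
[array([289., 260.]), array([253., 264.]), array([237., 261.])]
[232 259  11   7  65] [236.9 262.2] [ 463.2 -249.6   28. ]
[284 258  10   6  47] [288.  260.1] [ 579.  -249.6   28. ]
[248 262  11   7  63] [253.  264.9] [ 498.9 -261.    28. ]
[401 274   6  14  52] [403.4 280.4] [ 819.8 -330.8   28. ]
```

Call:
{"api": "move_arm", "payload": {"moves": [[-0.219, 0.044, 0.12, 0, 0, 0], [-0.219, 0.044, 0.12, 0, 0, 0], [-0.219, 0.044, 0.2, 0, 0, 0], [-0.219, 0.044, 0.28, 0, 0, 0], [-0.219, 0.044, 0.36, 0, 0, 0], [-0.219, 0.044, 0.41, 0, 0, 0], [-0.219, 0.044, 0.437, 0, 0, 0], [-0.219, 0.044, 0.437, 0, 0, 0], [-0.219, 0.044, 0.437, 0, 0, 0], [-0.219, 0.044, 0.437, 0, 0, 0]]}}

```text
clock: 15.65
eef_pos: [581.2, -250.5, 7.0]
ee_rot: [2.312, 2.124, 0.002]
contact_force: [-0.2, 0.8, 1.2]
finger_gap: 52.1
grip_force: 0.0
```

Call:
{"api": "move_arm", "payload": {"moves": [[0, 0, 0, 0, 0, 0], [0, 0, 0, 0, 0, 0], [0, 0, 0, 0, 0, 0], [0, 0, 0, 0, 0, 0], [0, 0, 0, 0, 0, 0], [0, 0, 0, 0, 0, 0], [0, 0, 0, 0, 0, 0]], "grip": 255, "squeeze": 70}}

```text
clock: 16.35
eef_pos: [580.8, -250.6, 6.6]
ee_rot: [2.313, 2.123, 0.001]
contact_force: [-1.0, 0.5, 6.2]
finger_gap: 22.5
grip_force: 69.7
```

Call:
{"api": "move_arm", "payload": {"moves": [[0, 0, -0.05, 0, 0, 0], [0, 0, -0.12, 0, 0, 0], [0, 0, -0.2, 0, 0, 0], [0, 0, -0.2, 0, 0, 0], [0, 0, -0.2, 0, 0, 0], [0, 0, -0.2, 0, 0, 0]]}}

```text
clock: 16.95
eef_pos: [578.7, -249.7, 83.8]
ee_rot: [-2.312, -2.123, 0.002]
contact_force: [-0.6, -0.2, -2.4]
finger_gap: 22.6
grip_force: 69.1
```

Run:
```python
from h import *
plan((530.2,2.7,95,-5.4))
s=camera("side"); cv2.imwrite("pics/s5.png",cv2.resize(s["pixels"][170:330,190:350],(600,600),interpolation=cv2.INTER_CUBIC))
```

```text
[ 0.6184 -0.1745 -0.0271] turn z 0.0043 rows>= 6
at [ 578.7 -249.7   83.8] al -4.88 t 16.95 gap 22.6 F [-0.6 -0.2 -2.4] grip 69.1
```

View pics/s5.png

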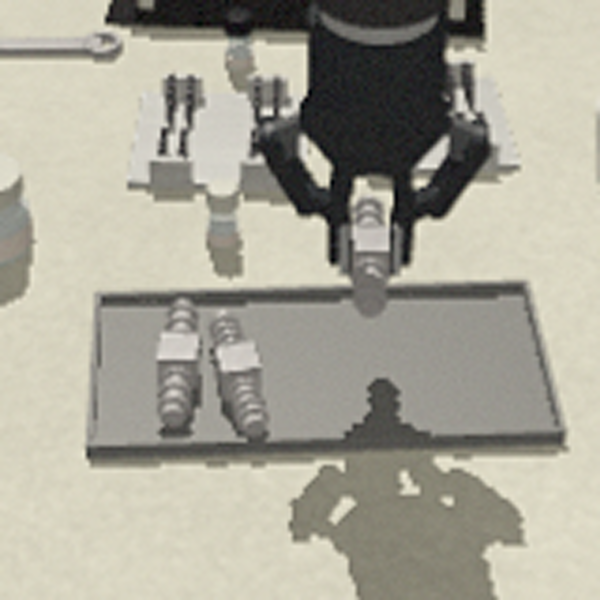

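Stud A is held level by the collar at (370,235). The other two lie at (178,350) and (238,360). Carrying to the outer coarse lane.

Call:
{"api": "move_arm", "payload": {"moves": [[0.1, -0.028, -0.03, 0, 0, 0.004], [0.2, -0.056, -0.03, 0, 0, 0.004], [0.3, -0.084, -0.03, 0, 0, 0.004], [0.4, -0.112, -0.03, 0, 0, 0.004], [0.5, -0.14, -0.03, 0, 0, 0.004], [0.615, -0.174, -0.03, 0, 0, 0.004], [0.615, -0.174, -0.03, 0, 0, 0.004], [0.615, -0.174, -0.03, 0, 0, 0.004], [0.615, -0.174, -0.03, 0, 0, 0.004], [0.615, -0.174, -0.03, 0, 0, 0.004]]}}

```text
clock: 18.0
eef_pos: [531.5, -0.3, 96.9]
ee_rot: [-2.325, -2.113, 0.001]
contact_force: [0.0, -0.2, -2.2]
finger_gap: 22.9
grip_force: 69.2
```

Run:
```python
from h import *
plan((530.2,1.5,40,-5.4))
s=camera("side"); print(proj(s,(530,2,105)),proj(s,(530,-46,105)))
cv2.imwrite("pics/s6.png",cv2.resize(s["pixels"][130:240,210:350],(763,600),interpolation=cv2.INTER_CUBIC))
```

```text
[ 0.0042 -0.0035  0.1422] turn z -0.0005 rows>= 2
at [ 5.315e+02 -3.000e-01  9.690e+01] al -5.46 t 18.0 gap 22.9 F [ 0.  -0.2 -2.2] grip 69.2
[260.14209486 174.63695973] [261.19594667 184.40047018]
```

Call:
{"api": "move_arm", "payload": {"moves": [[0.004, -0.003, 0.07, 0, 0, 0], [0.004, -0.003, 0.12, 0, 0, 0], [0.004, -0.003, 0.142, 0, 0, 0], [0.004, -0.003, 0.155, 0, 0, 0], [0.004, -0.003, 0.163, 0, 0, 0], [0.004, -0.003, 0.17, 0, 0, 0], [0.004, -0.003, 0.17, 0, 0, 0], [0.004, -0.003, 0.17, 0, 0, 0]], "squeeze": 40}}

```text
clock: 18.85
eef_pos: [530.9, 2.7, 29.8]
ee_rot: [2.322, 2.115, 0.001]
contact_force: [-0.5, 0.2, -1.9]
finger_gap: 22.5
grip_force: 69.2
```

Call:
{"api": "move_arm", "payload": {"moves": [[0, 0, 0.004, 0, 0, 0], [0, 0, 0.008, 0, 0, 0], [0, 0, 0.011, 0, 0, 0], [0, 0, 0.013, 0, 0, 0], [0, 0, 0.013, 0, 0, 0], [0, 0, 0.013, 0, 0, 0]]}}

```text
clock: 19.45
eef_pos: [530.4, 2.6, 24.1]
ee_rot: [2.323, 2.115, 0.0]
contact_force: [-1.1, 0.7, -1.7]
finger_gap: 22.7
grip_force: 69.2
```

Run:
```python
from h import *
plan((530.2,1.5,23.5,-5.4))
```

```text
[-0.0028 -0.0003  0.0015] turn z 0.0003 rows>= 1
at [530.4   2.6  24.1] al -5.36 t 19.45 gap 22.7 F [-1.1  0.7 -1.7] grip 69.2
```

No ride-up, so this is the coarse gauge and the notches mesh. Pressing a touch and releasing.

Call:
{"api": "move_arm", "payload": {"moves": [[0, 0, 0.003, 0, 0, 0], [0, 0, 0.005, 0, 0, 0], [0, 0, 0.005, 0, 0, 0]]}}

```text
clock: 19.75
eef_pos: [531.3, 2.5, 22.7]
ee_rot: [2.322, 2.114, 0.002]
contact_force: [0.4, -0.7, 3.1]
finger_gap: 22.2
grip_force: 70.0
```

Call:
{"api": "move_arm", "payload": {"moves": [[0, 0, 0, 0, 0, 0], [0, 0, 0, 0, 0, 0], [0, 0, 0, 0, 0, 0], [0, 0, 0, 0, 0, 0], [0, 0, 0, 0, 0, 0], [0, 0, 0, 0, 0, 0], [0, 0, -0.1, 0, 0, 0], [0, 0, -0.2, 0, 0, 0], [0, 0, -0.3, 0, 0, 0], [0, 0, -0.3, 0, 0, 0], [0, 0, -0.3, 0, 0, 0]], "grip": 125}}

```text
clock: 20.85
eef_pos: [531.3, 2.6, 143.2]
ee_rot: [2.322, 2.114, 0.003]
contact_force: [-0.2, 0.3, 0.3]
finger_gap: 43.6
grip_force: 0.0
```

Run:
```python
from h import *
plan((530,-200,150,8),(503,-292,150,8))
```

```text
[-0.5046  0.0441 -0.0171] turn z -0.1113 rows>= 5
[-0.7399 -0.0016 -0.0173] turn z -0.1113 rows>= 6
at [531.3   2.6 143.2] al -5.36 t 20.85 gap 43.6 F [-0.2  0.3  0.3] grip 0.0
```

Call:
{"api": "move_arm", "payload": {"moves": [[-0.726, -0.002, 0, 0, 0, -0.113], [-0.726, -0.002, 0, 0, 0, -0.113], [-0.726, -0.002, 0, 0, 0, -0.113], [-0.726, -0.002, 0, 0, 0, -0.113], [-0.726, -0.002, 0, 0, 0, -0.113], [-0.726, -0.002, 0, 0, 0, -0.113], [-0.726, -0.002, 0, 0, 0, -0.113], [-0.726, -0.002, 0, 0, 0, -0.113], [-0.726, -0.002, 0, 0, 0, -0.113], [-0.726, -0.002, 0, 0, 0, -0.113]], "grip": 163}}

```text
clock: 21.85
eef_pos: [502.3, -284.8, 141.5]
ee_rot: [-2.054, -2.376, 0.0]
contact_force: [0.5, 0.2, -0.1]
finger_gap: 31.2
grip_force: 0.0
```

Run:
```python
from h import *
plan((504,-286.7,7.5,8.3))
s=camera("side"); g=s["pixels"].sum(2); m=(g>520).astype(np.uint8); m[:235]=0;m[300:]=0
n,l,st,ce=cv2.connectedComponentsWithStats(m)
for i in range(1,n):
    if 20<st[i,4]<400: print(st[i],ce[i].round(1),onz(s,*ce[i],28).round(1))
```

```text
[-0.0056  0.0038  0.335 ] turn z 0.0001 rows>= 3
at [ 502.3 -284.8  141.5] al 8.31 t 21.85 gap 31.2 F [ 0.5  0.2 -0.1] grip 0.0
[454 235  37   6 163] [470.8 236.9] [1027.4 -192.6   28. ]
[491 235  21   4  65] [501.1 236.1] [1101.8 -194.5   28. ]
[496 240  16  24 206] [505.9 247.8] [1092.5 -238.    28. ]
[232 259  11   7  72] [236.9 262. ] [ 463.2 -249.    28. ]
[248 261  12   8  71] [253.2 264.7] [ 499.4 -260.4   28. ]
[400 272   8  16  67] [403.3 280. ] [ 820.  -329.5   28. ]
[ 43 292  19   8  75] [ 54.9 296.9] [  83.4 -335.5   28. ]
[492 296  20   4  66] [502.5 297.7] [1008.7 -394.    28. ]
```

Stud B and C still in place. Gripping B's clear threaded end.

Call:
{"api": "move_arm", "payload": {"moves": [[-0.006, 0.004, 0.1, 0, 0, 0], [-0.006, 0.004, 0.2, 0, 0, 0], [-0.006, 0.004, 0.27, 0, 0, 0], [-0.006, 0.004, 0.31, 0, 0, 0], [-0.006, 0.004, 0.333, 0, 0, 0], [-0.006, 0.004, 0.333, 0, 0, 0], [-0.006, 0.004, 0.333, 0, 0, 0]]}}

```text
clock: 22.6
eef_pos: [505.1, -288.5, 9.7]
ee_rot: [2.055, 2.374, 0.0]
contact_force: [-0.5, -0.6, -0.5]
finger_gap: 30.9
grip_force: 0.0
```

Call:
{"api": "move_arm", "payload": {"moves": [[0, 0, 0, 0, 0, 0], [0, 0, 0, 0, 0, 0], [0, 0, 0, 0, 0, 0], [0, 0, 0, 0, 0, 0]], "grip": 255, "squeeze": 40}}

```text
clock: 23.0
eef_pos: [505.3, -289.2, 10.0]
ee_rot: [2.056, 2.373, 0.001]
contact_force: [-0.0, -1.1, 4.9]
finger_gap: 17.0
grip_force: 40.5
```

Run:
```python
from h import *
plan((540,-286.7,7.5,1))
```

```text
[-0.0061  0.0866  0.0063] turn z 0.0599 rows>= 1
at [ 505.3 -289.2   10. ] al 8.19 t 23.0 gap 17.0 F [-0.  -1.1  4.9] grip 40.5
```

Call:
{"api": "move_arm", "payload": {"moves": [[0, 0.02, 0, 0, 0, 0.02], [0, 0.04, 0, 0, 0, 0.04], [-0.004, 0.06, 0, 0, 0, 0.06], [-0.006, 0.08, 0, 0, 0, 0.06], [-0.006, 0.09, 0, 0, 0, 0.06], [-0.006, 0.09, 0, 0, 0, 0.06], [-0.006, 0.09, 0, 0, 0, 0.06]]}}

```text
clock: 23.7
eef_pos: [540.1, -286.2, 9.5]
ee_rot: [2.202, 2.24, -0.001]
contact_force: [-1.9, 0.0, 6.4]
finger_gap: 17.3
grip_force: 41.3
```

Call:
{"api": "move_arm", "payload": {"moves": [[0, 0, 0, 0, 0, 0], [0, 0, 0, 0, 0, 0], [0, 0, 0, 0, 0, 0], [0, 0, 0, 0, 0, 0], [0, 0, -0.1, 0, 0, 0], [0, 0, -0.2, 0, 0, 0], [0, 0, -0.3, 0, 0, 0], [0, 0, -0.35, 0, 0, 0], [0, 0, -0.35, 0, 0, 0], [0, 0, -0.35, 0, 0, 0]], "grip": 125}}

```text
clock: 24.7
eef_pos: [540.4, -285.9, 148.8]
ee_rot: [2.202, 2.24, 0.0]
contact_force: [-0.5, 0.5, 0.1]
finger_gap: 43.5
grip_force: 0.0
```

Run:
```python
from h import *
plan((464,-247,150,-5.4))
s=camera("side"); g=s["pixels"].sum(2); m=(g>520).astype(np.uint8); m[:235]=0;m[300:]=0
n,l,st,ce=cv2.connectedComponentsWithStats(m)
for i in range(1,n):
    if 20<st[i,4]<400 and 210<ce[i][0]<350: print(st[i],ce[i].round(1),onz(s,*ce[i],28).round(1))
cv2.imwrite("pics/s7.png",cv2.resize(s["pixels"][170:310,200:340],(600,600),interpolation=cv2.INTER_CUBIC))
```

```text
[ 0.1004 -0.1892 -0.0032] turn z 0.0533 rows>= 2
at [ 540.4 -285.9  148.8] al 1.0 t 24.7 gap 43.5 F [-0.5  0.5  0.1] grip 0.0
[232 259  11   7  72] [236.9 262. ] [ 463.2 -249.    28. ]
[265 260  11   7  70] [270.1 262.9] [ 537.7 -256.8   28. ]
```

View pics/s7.png

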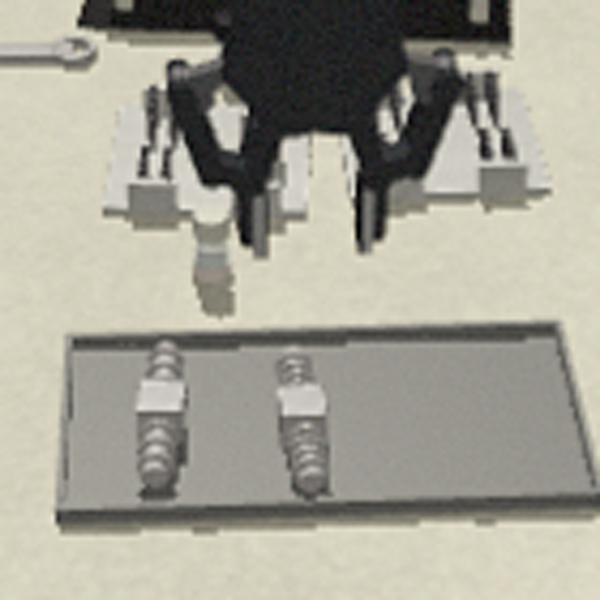

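B slid clear: collars now at (302,402) for B and (160,398) for C in the crop. Picking B.

Run:
```python
from h import *
plan((538.8,-256.3,7,1))
```

```text
[ 0.0727 -0.0004  0.3518] turn z 0.0 rows>= 3
at [ 539.7 -285.5  147.7] al 1.0 t 24.75 gap 43.6 F [-0.6 -0.3  0.2] grip 0.0
```

Call:
{"api": "move_arm", "payload": {"moves": [[0.073, -0.002, 0.05, 0, 0, 0], [0.073, -0.002, 0.15, 0, 0, 0], [0.073, -0.002, 0.24, 0, 0, 0], [0.073, -0.002, 0.31, 0, 0, 0], [0.073, -0.002, 0.353, 0, 0, 0], [0.073, -0.002, 0.353, 0, 0, 0], [0.073, -0.002, 0.353, 0, 0, 0], [0.073, -0.002, 0.353, 0, 0, 0]]}}

```text
clock: 25.55
eef_pos: [538.2, -256.3, 6.9]
ee_rot: [-2.201, -2.24, 0.001]
contact_force: [-0.1, -0.4, 0.4]
finger_gap: 43.5
grip_force: 0.0
```

Call:
{"api": "move_arm", "payload": {"moves": [[0, 0, 0, 0, 0, 0], [0, 0, 0, 0, 0, 0], [0, 0, 0, 0, 0, 0], [0, 0, 0, 0, 0, 0], [0, 0, 0, 0, 0, 0]], "grip": 255, "squeeze": 70}}

```text
clock: 26.05
eef_pos: [539.2, -256.7, 8.0]
ee_rot: [2.202, 2.24, 0.0]
contact_force: [-0.5, 0.3, 2.5]
finger_gap: 22.5
grip_force: 69.1
```

Call:
{"api": "move_arm", "payload": {"moves": [[0, 0, -0.05, 0, 0, 0], [0, 0, -0.13, 0, 0, 0], [0, 0, -0.23, 0, 0, 0], [0, 0, -0.23, 0, 0, 0], [0, 0, -0.23, 0, 0, 0], [0, 0, -0.23, 0, 0, 0]]}}

```text
clock: 26.65
eef_pos: [538.0, -256.1, 98.3]
ee_rot: [-2.2, -2.239, 0.001]
contact_force: [-0.6, -0.3, -2.2]
finger_gap: 22.6
grip_force: 68.9
```

Run:
```python
from h import *
plan((613.5,14.5,100,0.7))
```

```text
[ 0.6732  0.2006 -0.004 ] turn z 0.0025 rows>= 6
at [ 538.  -256.1   98.3] al 1.0 t 26.65 gap 22.6 F [-0.6 -0.3 -2.2] grip 68.9
```

Call:
{"api": "move_arm", "payload": {"moves": [[0.1, 0.03, 0, 0, 0, 0], [0.2, 0.06, 0, 0, 0, 0], [0.3, 0.09, 0, 0, 0, 0], [0.4, 0.12, 0, 0, 0, 0], [0.5, 0.15, 0, 0, 0, 0], [0.6, 0.18, 0, 0, 0, 0], [0.675, 0.2, 0, 0, 0, 0.002], [0.675, 0.2, 0, 0, 0, 0.002], [0.675, 0.2, 0, 0, 0, 0.002], [0.675, 0.2, 0, 0, 0, 0.002], [0.675, 0.2, 0, 0, 0, 0.002], [0.675, 0.2, 0, 0, 0, 0.002]]}}

```text
clock: 27.85
eef_pos: [614.0, 13.6, 99.6]
ee_rot: [-2.208, -2.234, 0.001]
contact_force: [-0.2, -0.2, -1.7]
finger_gap: 22.4
grip_force: 68.8
```

Run:
```python
from h import *
plan((613.5,15,35,0.7))
```

```text
[ 0.0036 -0.0012  0.1614] turn z -0.0003 rows>= 2
at [614.   13.6  99.6] al 0.67 t 27.85 gap 22.4 F [-0.2 -0.2 -1.7] grip 68.8
```

Call:
{"api": "move_arm", "payload": {"moves": [[0.004, 0, 0.08, 0, 0, 0], [0.004, 0, 0.13, 0, 0, 0], [0.004, 0, 0.155, 0, 0, 0], [0.004, 0, 0.165, 0, 0, 0], [0.004, 0, 0.172, 0, 0, 0], [0.004, 0, 0.177, 0, 0, 0], [0.004, 0, 0.177, 0, 0, 0], [0.004, 0, 0.177, 0, 0, 0]]}}

```text
clock: 28.65
eef_pos: [614.8, 16.3, 29.6]
ee_rot: [2.206, 2.236, 0.001]
contact_force: [-0.1, 1.0, -2.2]
finger_gap: 22.4
grip_force: 68.9
```

Call:
{"api": "move_arm", "payload": {"moves": [[0, 0, 0.004, 0, 0, 0], [0, 0, 0.008, 0, 0, 0], [0, 0, 0.011, 0, 0, 0], [0, 0, 0.011, 0, 0, 0], [0, 0, 0.011, 0, 0, 0]]}}

```text
clock: 29.15
eef_pos: [615.7, 14.8, 26.0]
ee_rot: [2.204, 2.232, -0.0]
contact_force: [0.3, -5.1, 2.0]
finger_gap: 22.5
grip_force: 69.6
```

Call:
{"api": "move_arm", "payload": {"moves": [[-0.003, 0, 0, 0, 0, 0], [-0.003, 0, 0.003, 0, 0, 0], [-0.003, 0, 0.005, 0, 0, 0], [-0.003, 0, 0.005, 0, 0, 0]]}}

```text
clock: 29.55
eef_pos: [615.3, 14.4, 24.0]
ee_rot: [2.206, 2.234, 0.001]
contact_force: [-1.8, -3.8, 11.1]
finger_gap: 22.7
grip_force: 70.6
```

Call:
{"api": "move_arm", "payload": {"moves": [[-0.004, 0, 0.005, 0, 0, 0], [-0.004, 0, 0.005, 0, 0, 0], [-0.004, 0, 0, 0, 0, 0], [-0.004, 0, 0, 0, 0, 0], [-0.004, 0, 0, 0, 0, 0], [-0.004, 0, 0, 0, 0, 0], [0, 0, -0.1, 0, 0, 0], [0, 0, -0.2, 0, 0, 0], [0, 0, -0.32, 0, 0, 0], [0, 0, -0.32, 0, 0, 0], [0, 0, -0.32, 0, 0, 0]], "grip": 125}}

```text
clock: 30.65
eef_pos: [615.5, 15.2, 152.1]
ee_rot: [2.205, 2.235, 0.004]
contact_force: [0.3, -0.1, -1.4]
finger_gap: 43.6
grip_force: 0.0
```

Run:
```python
from h import *
plan((464.3,-248,150,-5.4))
```

```text
[-0.6528 -0.3868  0.0039] turn z 0.0514 rows>= 7
at [615.5  15.2 152.1] al 0.76 t 30.65 gap 43.6 F [ 0.3 -0.1 -1.4] grip 0.0
```

Call:
{"api": "move_arm", "payload": {"moves": [[-0.653, -0.387, 0, 0, 0, 0.051], [-0.653, -0.387, 0, 0, 0, 0.051], [-0.653, -0.387, 0, 0, 0, 0.051], [-0.653, -0.387, 0, 0, 0, 0.051], [-0.653, -0.387, 0, 0, 0, 0.051], [-0.653, -0.387, 0, 0, 0, 0.051], [-0.653, -0.387, 0, 0, 0, 0.051], [-0.653, -0.387, 0, 0, 0, 0.051], [-0.653, -0.387, 0, 0, 0, 0.051], [-0.653, -0.387, 0, 0, 0, 0.051], [-0.653, -0.387, 0, 0, 0, 0.051], [-0.653, -0.387, 0, 0, 0, 0.051]]}}

```text
clock: 31.85
eef_pos: [463.5, -247.2, 150.4]
ee_rot: [-2.321, -2.117, -0.0]
contact_force: [0.3, -0.9, 0.4]
finger_gap: 43.6
grip_force: 0.0
```

```bash
cat > seat.py <<'E'
from h import *
s=camera("side"); g=s["pixels"].sum(2); m=(g>520).astype(np.uint8); m[:240]=0;m[300:]=0
n,l,st,ce=cv2.connectedComponentsWithStats(m)
for i in range(1,n):
    if 20<st[i,4]<400 and 210<ce[i][0]<350: print("in tray",st[i],onz(s,*ce[i],28).round(1))
# seated studs: top-view grey bright collar
E
python3 seat.py
python3 - <<'E'
from h import *
plan((464,-248,7,-5.4))
c=camera("top"); s=camera("side"); cv2.imwrite("pics/top8.png",c["pixels"]); cv2.imwrite("pics/side8.png",s["pixels"])
for P in [(530.5,3,45),(614.5,15,45)]:
    for q in (c,s):
        u=proj(q,P).round().astype(int); print(P,u); print(q["pixels"][u[1]-7:u[1]+8,u[0]-8:u[0]+9].sum(2)//3)
E
```

```text
in tray [232 259  11   7  72] [ 463.2 -249.    28. ]
[-0.0014  0.0014  0.3587] turn z 0.0011 rows>= 3
at [ 463.5 -247.4  150.5] al -5.27 t 31.9 gap 43.6 F [-0.5 -0.1 -0.2] grip 0.0
(530.5, 3, 45) [250 185]
[[124 125 124 123 123 124 123 124 125 124 125 123 123 123 125 127 127]
 [126 125 123 122 120 119 121 120 120 119 122 123 123 124 128 127 128]
 [122 122 120 118 112 109 109 111 110 109 117 118 116 117 116 119 124]
 [104 105 104 106 109 107 108 109 110 112 114 104  88  82  79  89 106]
 [ 83  81  85 101 111 110 110 109 109 111 109  92  75  69  66  65  74]
 [ 91  78  86 104 112 112 111 108 109 111 107  88  69  81  77  64  63]
 [ 99  81  90 107 111 112 113 110 110 109 106  83  73  87  83  81  88]
 [ 96  89  97 109 112 111 111 112 111 110 106  85  84  95  88  95 105]
 [ 90  90 103 112 112 112 112 114 112 113 109  89  84  96  89  98 110]
 [ 70  73  92 109 113 112 112 111 113 113 116  91  72  82  80  88  99]
 [ 59  59  78  98 106 105 103 103 103 109 112  91  65  67  61  64  73]
 [ 89  87  86  83  85  82  76  73  80  90  96  82  66  59  47  42  46]
 [122 120 116 110 104 103  94  84  87  88 
[... 2746 characters left out ...]
127  99 140 135 151 152 151 133 139 175 199 204 203 204 201]
 [155 108 105 108 178 179 168 171 186 183 179 173 179 204 203 203 203]
 [153 108 101 114 189 182 179 181 183 179 177 182 193 204 203 202 204]
 [156 108  91 121 193 181 182 182 180 177 179 180 191 200 197 196 196]
 [162 114  91 113 187 191 187 184 180 178 178 183 186 192 195 192 191]
 [190 106  95  84 150 194 183 176 170 168 165 159 153 179 194 195 192]
 [188 102 102  73  96  97  97  98 112 106 104  99 124 179 194 192 191]
 [188 141 133  85  97 104 110 122 141 122 118 104 124 183 196 192 194]
 [196 200 192 110  96 108 131 140 123 119 117 114 124 179 192 192 192]
 [194 194 193 155  93 106 127 139 154 142 135 115 124 179 194 192 191]]
```

Both seated collars show near where predicted; C is unchanged in the tray. Picking C.

Call:
{"api": "move_arm", "payload": {"moves": [[0, 0.001, 0.1, 0, 0, 0], [0, 0.001, 0.2, 0, 0, 0], [0, 0.001, 0.28, 0, 0, 0], [0, 0.001, 0.33, 0, 0, 0], [0, 0.001, 0.358, 0, 0, 0], [0, 0.001, 0.358, 0, 0, 0], [0, 0.001, 0.358, 0, 0, 0]]}}

```text
clock: 32.7
eef_pos: [464.0, -248.5, 8.1]
ee_rot: [2.322, 2.115, 0.001]
contact_force: [0.9, -0.7, -0.2]
finger_gap: 43.4
grip_force: 0.0
```

Call:
{"api": "move_arm", "payload": {"moves": [[0, 0, 0, 0, 0, 0], [0, 0, 0, 0, 0, 0], [0, 0, 0, 0, 0, 0], [0, 0, 0, 0, 0, 0], [0, 0, 0, 0, 0, 0]], "grip": 255, "squeeze": 70}}

```text
clock: 33.2
eef_pos: [464.7, -248.9, 9.0]
ee_rot: [2.321, 2.113, 0.002]
contact_force: [-0.7, 0.7, 6.5]
finger_gap: 22.7
grip_force: 69.3
```

Call:
{"api": "move_arm", "payload": {"moves": [[0, 0, -0.05, 0, 0, 0], [0, 0, -0.13, 0, 0, 0], [0, 0, -0.23, 0, 0, 0], [0, 0, -0.23, 0, 0, 0], [0, 0, -0.23, 0, 0, 0], [0, 0, -0.23, 0, 0, 0]]}}

```text
clock: 33.8
eef_pos: [462.6, -247.8, 98.5]
ee_rot: [-2.322, -2.114, 0.001]
contact_force: [-1.0, -0.3, -2.8]
finger_gap: 22.5
grip_force: 69.1
```

Run:
```python
from h import *
plan((467.5,8.8,100,-5.4))
```

```text
[ 0.6398 -0.0477 -0.0033] turn z 0.0003 rows>= 6
at [ 462.6 -247.8   98.5] al -5.36 t 33.8 gap 22.5 F [-1.  -0.3 -2.8] grip 69.1
```

Call:
{"api": "move_arm", "payload": {"moves": [[0.1, -0.008, 0, 0, 0, 0], [0.2, -0.016, 0, 0, 0, 0], [0.3, -0.024, 0, 0, 0, 0], [0.4, -0.032, 0, 0, 0, 0], [0.5, -0.04, 0, 0, 0, 0], [0.6, -0.048, 0, 0, 0, 0], [0.64, -0.048, 0, 0, 0, 0], [0.64, -0.048, 0, 0, 0, 0], [0.64, -0.048, 0, 0, 0, 0], [0.64, -0.048, 0, 0, 0, 0], [0.64, -0.048, 0, 0, 0, 0], [0.64, -0.048, 0, 0, 0, 0]]}}

```text
clock: 35.0
eef_pos: [468.1, 7.7, 99.2]
ee_rot: [-2.324, -2.113, 0.0]
contact_force: [0.2, 0.2, -2.0]
finger_gap: 22.4
grip_force: 69.0
```

Run:
```python
from h import *
plan((467.5,8.8,30,-5.4))
```

```text
[ 0.0027 -0.0017  0.1729] turn z -0.0004 rows>= 2
at [468.1   7.7  99.2] al -5.45 t 35.0 gap 22.4 F [ 0.2  0.2 -2. ] grip 69.0
```

Call:
{"api": "move_arm", "payload": {"moves": [[0.001, 0, 0.08, 0, 0, 0], [0.001, 0, 0.13, 0, 0, 0], [0.001, 0, 0.155, 0, 0, 0], [0.001, 0, 0.165, 0, 0, 0], [0.001, 0, 0.172, 0, 0, 0], [0.001, 0, 0.177, 0, 0, 0], [0.001, 0, 0.177, 0, 0, 0], [0.001, 0, 0.177, 0, 0, 0]]}}

```text
clock: 35.8
eef_pos: [468.8, 8.9, 29.1]
ee_rot: [2.322, 2.115, 0.001]
contact_force: [-0.4, -0.4, -0.8]
finger_gap: 22.2
grip_force: 69.0
```

Call:
{"api": "move_arm", "payload": {"moves": [[0, 0, 0.004, 0, 0, 0], [0, 0, 0.008, 0, 0, 0], [0, 0, 0.012, 0, 0, 0], [0, 0, 0.014, 0, 0, 0], [0, 0, 0.014, 0, 0, 0]]}}

```text
clock: 36.3
eef_pos: [468.7, 8.9, 25.0]
ee_rot: [2.322, 2.114, 0.001]
contact_force: [-8.5, 0.0, 24.3]
finger_gap: 22.7
grip_force: 72.6
```

Call:
{"api": "move_arm", "payload": {"moves": [[0, -0.003, -0.004, 0, 0, 0], [0, -0.003, -0.004, 0, 0, 0], [0, -0.003, -0.004, 0, 0, 0], [0, -0.003, -0.004, 0, 0, 0], [0, -0.003, -0.004, 0, 0, 0], [0, -0.003, -0.004, 0, 0, 0], [0, -0.003, -0.1, 0, 0, 0], [0, 0, -0.2, 0, 0, 0], [0, 0, -0.4, 0, 0, 0], [0, 0, -0.4, 0, 0, 0], [0, 0, -0.4, 0, 0, 0]], "grip": 125}}

```text
clock: 37.4
eef_pos: [471.5, 9.0, 187.5]
ee_rot: [2.319, 2.111, 0.01]
contact_force: [0.5, -0.5, 0.2]
finger_gap: 43.5
grip_force: 0.0
```

Run:
```python
from h import *
plan((440,300,230,40))
```

```text
[ 0.7172 -0.1455 -0.1067] turn z -0.378 rows>= 6
at [471.5   9.  187.5] al -5.36 t 37.4 gap 43.5 F [ 0.5 -0.5  0.2] grip 0.0
```

Call:
{"api": "move_arm", "payload": {"moves": [[0.8, -0.15, -0.1, 0, 0, -0.55], [0.8, -0.15, -0.1, 0, 0, -0.55], [0.8, -0.15, -0.1, 0, 0, -0.55], [0.8, -0.15, -0.1, 0, 0, -0.55], [0.8, -0.15, -0.1, 0, 0, -0.55], [0.8, -0.15, -0.1, 0, 0, -0.55], [0.8, -0.15, -0.1, 0, 0, -0.55], [0.8, -0.15, -0.1, 0, 0, -0.55], [0.8, -0.15, -0.1, 0, 0, -0.55], [0.8, -0.15, -0.1, 0, 0, -0.55], [0.8, -0.15, -0.1, 0, 0, -0.55]], "grip": 0}}

```text
clock: 38.5
eef_pos: [438.3, 332.3, 222.3]
ee_rot: [-0.8, -3.037, 0.001]
contact_force: [0.8, -0.6, 0.7]
finger_gap: 85.3
grip_force: 0.0
```

Run:
```python
from h import *
plan((574,241,180,82.6))
rows=[]
for n in("top","side"):
    c=camera(n); cv2.imwrite(f"pics/{n}9.png",c["pixels"])
    ims=[]
    for ctr,a in [((645.3,15.5),90.7),((498.7,5.8),84.6)]:
        im=rectify(c,ctr,np.radians(a),40,72,54,.36)
        for k in range(-7,8):
            u=int((k*10+72)/.36); im[:8 if k else 24,u]=(0,0,255)
            v=int((k*10+54)/.36)
            if 0<=v<im.shape[0]: im[v,:8 if k else 24]=(0,0,255)
        ims.append(im[:300,:400])
    rows.append(np.hstack(ims))
cv2.imwrite("pics/g2.png",np.vstack(rows))
```

```text
[-0.4077 -0.0313  0.1058] turn z -0.1843 rows>= 4
at [438.3 332.3 222.3] al 60.48 t 38.5 gap 85.3 F [ 0.8 -0.6  0.7] grip 0.0
```

View pics/g2.png

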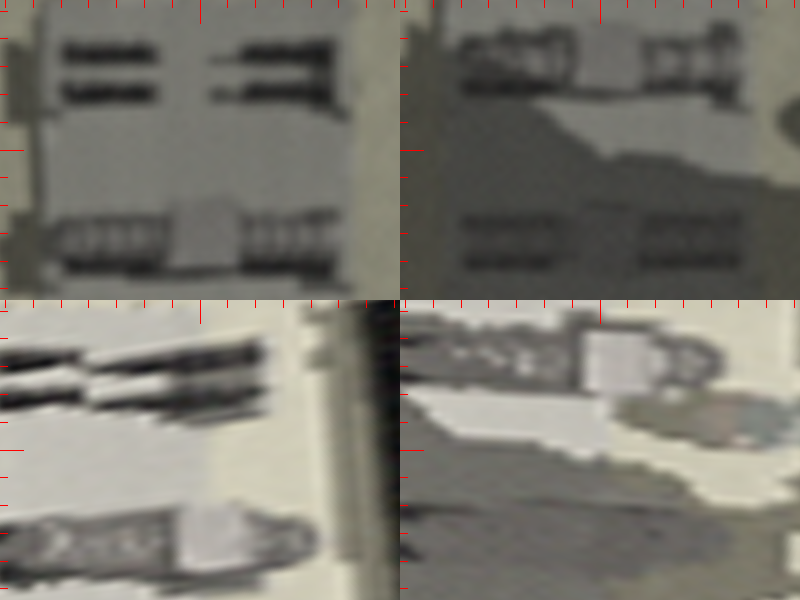

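All three studs lie in their lanes with collars in the bays. Lift from pick to seat was 16.0–16.1 mm for all three, which means fully seated. Checking that the top tray hasn't moved on the mat since I released it.

Run:
```python
from h import *
a=cv2.imread("pics/s3.png").astype(int).sum(2)
for nm in ("side4","side8","side9"):
    b=cv2.imread(f"pics/{nm}.png").astype(int).sum(2)
    d=abs(a-b)[135:185,210:335]>120; ys,xs=np.where(d); print(nm,d.sum(), (xs.min()+210,xs.max()+210,ys.min()+135,ys.max()+135) if len(xs) else "")
b=cv2.imread("pics/top4.png"); s=camera("side"); 
for im in (cv2.imread("pics/s3.png"),s["pixels"]): print(im[150,225:330:3].sum(1))
plan((574.5,242.2,180,82.7))
```

```text
side4 33 (np.int64(210), np.int64(284), np.int64(180), np.int64(184))
side8 1686 (np.int64(210), np.int64(291), np.int64(135), np.int64(184))
side9 149 (np.int64(220), np.int64(291), np.int64(155), np.int64(184))
[306 487 607 601 600 601 601 603 497 602 607 288 618 596 604 600 603 605
 605 513 424 598 602 591 601 603 602 597 599 598 551 617 611 610 603]
[297 479 591 596 590 590 592 592 481 594 597 283 607 592 593 590 591 587
 590 506 412 586 582 578 589 589 590 589 588 587 543 601 595 591 591]
[-0.4069 -0.0292  0.1071] turn z -0.1847 rows>= 4
at [438.5 332.4 222.8] al 60.53 t 38.65 gap 85.4 F [ 0.4  0.1 -0.1] grip 0.0
```

Tray unmoved (the profile is identical). Fetching it.

Call:
{"api": "move_arm", "payload": {"moves": [[-0.407, -0.029, 0.1, 0, 0, -0.185], [-0.407, -0.029, 0.1, 0, 0, -0.185], [-0.407, -0.029, 0.1, 0, 0, -0.185], [-0.407, -0.029, 0.1, 0, 0, -0.185], [-0.407, -0.029, 0.1, 0, 0, -0.185], [-0.407, -0.029, 0.1, 0, 0, -0.185], [-0.407, -0.029, 0.1, 0, 0, -0.185], [-0.407, -0.029, 0.1, 0, 0, -0.185]]}}

```text
clock: 39.45
eef_pos: [573.9, 244.1, 183.6]
ee_rot: [0.194, 3.135, 0.001]
contact_force: [0.2, 0.2, 0.1]
finger_gap: 85.3
grip_force: 0.0
```

```bash
python3 -c "
from h import *
plan((574.5,242.2,64.5,82.7))"
```

```text
[-0.0021 -0.0048  0.2977] turn z 0.0017 rows>= 3
at [573.9 244.1 183.6] al 82.9 t 39.45 gap 85.3 F [0.2 0.2 0.1] grip 0.0
```

Call:
{"api": "move_arm", "payload": {"moves": [[-0.001, -0.003, 0.1, 0, 0, 0], [-0.001, -0.003, 0.2, 0, 0, 0], [-0.001, -0.003, 0.27, 0, 0, 0], [-0.001, -0.003, 0.296, 0, 0, 0], [-0.001, -0.003, 0.296, 0, 0, 0], [-0.001, -0.003, 0.296, 0, 0, 0]]}}

```text
clock: 40.05
eef_pos: [575.6, 242.8, 66.1]
ee_rot: [0.195, 3.134, 0.001]
contact_force: [-0.7, -0.4, 0.7]
finger_gap: 85.2
grip_force: 0.0
```

Call:
{"api": "move_arm", "payload": {"moves": [[0, 0, 0, 0, 0, 0], [0, 0, 0, 0, 0, 0], [0, 0, 0, 0, 0, 0], [0, 0, 0, 0, 0, 0], [0, 0, 0, 0, 0, 0], [0, 0, 0, 0, 0, 0], [0, 0, 0, 0, 0, 0], [0, 0, 0, 0, 0, 0]], "grip": 255, "squeeze": 100}}

```text
clock: 40.85
eef_pos: [575.0, 242.0, 65.0]
ee_rot: [0.196, 3.135, 0.0]
contact_force: [-1.0, -0.9, 5.8]
finger_gap: 12.4
grip_force: 98.5
```

Call:
{"api": "move_arm", "payload": {"moves": [[0, 0, -0.05, 0, 0, 0], [0, 0, -0.13, 0, 0, 0], [0, 0, -0.22, 0, 0, 0], [0, 0, -0.3, 0, 0, 0], [0, 0, -0.3, 0, 0, 0], [0, 0, -0.3, 0, 0, 0], [0, 0, -0.3, 0, 0, 0]]}}

```text
clock: 41.55
eef_pos: [573.5, 241.4, 182.2]
ee_rot: [-0.196, -3.132, 0.003]
contact_force: [-0.5, -0.6, -3.5]
finger_gap: 12.3
grip_force: 98.2
```

```bash
python3 -c "
from h import *
plan((590,0,184,86),(580,-100,186,89.5))"
```

```text
[-0.1161 -0.5936 -0.0038] turn z -0.0263 rows>= 5
[-0.1225 -0.8448 -0.0084] turn z -0.0555 rows>= 7
at [573.5 241.4 182.2] al 82.84 t 41.55 gap 12.3 F [-0.5 -0.6 -3.5] grip 98.2
```

Call:
{"api": "move_arm", "payload": {"moves": [[-0.02, -0.1, 0, 0, 0, -0.01], [-0.04, -0.2, 0, 0, 0, -0.02], [-0.06, -0.3, 0, 0, 0, -0.026], [-0.08, -0.4, 0, 0, 0, -0.026], [-0.1, -0.5, 0, 0, 0, -0.026], [-0.116, -0.594, 0, 0, 0, -0.026], [-0.116, -0.594, 0, 0, 0, -0.026], [-0.116, -0.594, 0, 0, 0, -0.026], [-0.116, -0.594, 0, 0, 0, -0.026]]}}

```text
clock: 42.45
eef_pos: [590.4, 1.0, 183.2]
ee_rot: [-0.11, -3.137, -0.001]
contact_force: [0.6, 0.1, -4.1]
finger_gap: 12.5
grip_force: 98.7
```

```bash
python3 -c "
from h import *
plan((548.8,-240.7,184,89.6))"
```

```text
[ 0.0615 -0.6102 -0.0021] turn z -0.0301 rows>= 5
at [590.4   1.  183.2] al 85.99 t 42.45 gap 12.5 F [ 0.6  0.1 -4.1] grip 98.7
```

Call:
{"api": "move_arm", "payload": {"moves": [[0.01, -0.1, 0, 0, 0, -0.01], [0.02, -0.2, 0, 0, 0, -0.02], [0.03, -0.3, 0, 0, 0, -0.03], [0.04, -0.4, 0, 0, 0, -0.03], [0.05, -0.5, 0, 0, 0, -0.03], [0.0615, -0.609, 0, 0, 0, -0.03], [0.0615, -0.609, 0, 0, 0, -0.03], [0.0615, -0.609, 0, 0, 0, -0.03], [0.0615, -0.609, 0, 0, 0, -0.03], [0.0615, -0.609, 0, 0, 0, -0.03], [0.0615, -0.609, 0, 0, 0, -0.03], [0.0615, -0.609, 0, 0, 0, -0.03]]}}

```text
clock: 43.65
eef_pos: [549.8, -240.0, 184.5]
ee_rot: [0.01, 3.142, 0.0]
contact_force: [0.4, -0.4, -3.4]
finger_gap: 12.3
grip_force: 99.2
```

```bash
python3 -c "
from h import *
plan((548.8,-240.7,75,89.6))"
```

```text
[ 0.0025 -0.0019  0.2738] turn z 0.0003 rows>= 3
at [ 549.8 -240.   184.5] al 89.64 t 43.65 gap 12.3 F [ 0.4 -0.4 -3.4] grip 99.2
```

Call:
{"api": "move_arm", "payload": {"moves": [[0.0025, -0.002, 0.1, 0, 0, 0], [0.0025, -0.002, 0.18, 0, 0, 0], [0.0025, -0.002, 0.24, 0, 0, 0], [0.0025, -0.002, 0.262, 0, 0, 0], [0.0025, -0.002, 0.262, 0, 0, 0], [0.0025, -0.002, 0.262, 0, 0, 0], [0.0025, -0.002, 0.262, 0, 0, 0]]}}

```text
clock: 44.35
eef_pos: [549.9, -242.2, 81.4]
ee_rot: [0.012, 3.139, -0.002]
contact_force: [0.1, -0.1, -2.5]
finger_gap: 12.1
grip_force: 99.0
```

```bash
python3 -c "
from h import *
plan((548.6,-240.9,66.5,89.6))"
```

```text
[0.0034 0.0032 0.0374] turn z -0.0003 rows>= 1
at [ 549.9 -242.2   81.4] al 89.57 t 44.35 gap 12.1 F [ 0.1 -0.1 -2.5] grip 99.0
```

Call:
{"api": "move_arm", "payload": {"moves": [[0.003, 0.003, 0.005, 0, 0, 0], [0.003, 0.003, 0.013, 0, 0, 0], [0.003, 0.003, 0.021, 0, 0, 0], [0.003, 0.003, 0.028, 0, 0, 0], [0.003, 0.003, 0.034, 0, 0, 0], [0.003, 0.003, 0.037, 0, 0, 0], [0.003, 0.003, 0.037, 0, 0, 0], [0.003, 0.003, 0.037, 0, 0, 0]]}}

```text
clock: 45.15
eef_pos: [548.3, -241.5, 69.9]
ee_rot: [0.013, 3.138, -0.003]
contact_force: [-14.0, 1.5, 34.4]
finger_gap: 12.4
grip_force: 105.1
```

```bash
python3 -c "
from h import *
plan((548.6,-240.9,66.5,89.6))"
```

```text
[-0.0007  0.0016  0.0084] turn z -0.0006 rows>= 1
at [ 548.3 -241.5   69.9] al 89.52 t 45.15 gap 12.4 F [-14.    1.5  34.4] grip 105.1
```

A foot is catching on the rim (−14 N in x). Lifting, shifting −x by 3 mm, retrying.

Call:
{"api": "move_arm", "payload": {"moves": [[0, 0, -0.02, 0, 0, 0], [0.004, 0, -0.025, 0, 0, 0], [0.008, 0, -0.025, 0, 0, 0], [0.008, 0, -0.015, 0, 0, 0], [0.008, 0, -0.007, 0, 0, 0], [0.008, 0, -0.004, 0, 0, 0], [0.008, 0, -0.001, 0, 0, 0], [0.008, 0, -0.001, 0, 0, 0]]}}

```text
clock: 45.95
eef_pos: [544.8, -241.4, 69.9]
ee_rot: [0.013, 3.139, -0.003]
contact_force: [-14.7, 1.8, 38.8]
finger_gap: 12.2
grip_force: 105.9
```

Run:
```python
from h import *
plan((548.6,-240.9,66.5,89.6))
s=camera("side"); cv2.imwrite("pics/s10.png",cv2.resize(s["pixels"][215:305,200:350],(800,480),interpolation=cv2.INTER_CUBIC))
```

```text
[-0.0094  0.0013  0.0084] turn z -0.0006 rows>= 1
at [ 544.8 -241.4   69.9] al 89.53 t 45.95 gap 12.2 F [-14.7   1.8  38.8] grip 105.9
```

Run:
```python
from h import *
s=arm.get_state(); print("tq",s["ft_torque"].round(2),"F",s["contact_force"].round(1))
a=cv2.imread("pics/side0.png").astype(int).sum(2); b=camera("side")["pixels"].astype(int).sum(2)
def sub(x,lo): # subpixel first/last crossing of half level
    x=x.astype(float); return x
for c in (216,222,240,260,280,300,320,332,338):
    print("col",c,"| init",a[262:296,c],"\n        now ",b[262:296,c])
for r in (262,268): print("row",r,"\n",a[r,204:224],a[r,330:350],"\n",b[r,204:224],b[r,330:350])
```

```text
tq [1.29 2.41 0.08] F [-14.4   1.9  39. ]
col 216 | init [626 622 622 623 626 620 625 619 623 626 623 628 612 476 356 371 372 344
 236 256 268 250 234 233 228 216 208 223 223 240 297 357 350 352] 
        now  [655 653 658 654 653 657 659 652 660 658 663 643 512 376 383 401 397 402
 411 413 412 412 377 369 326 258 225 249 247 248 307 387 380 383]
col 222 | init [617 620 619 622 621 621 624 627 620 627 621 630 598 420 363 370 358 336
 285 323 323 335 347 345 349 252 207 218 211 240 305 348 358 348] 
        now  [652 653 657 657 656 651 656 652 657 656 664 633 449 390 395 382 327 225
 221 216 200 214 216 215 220 217 213 224 244 271 340 377 378 379]
col 240 | init [615 617 617 621 620 620 622 620 617 621 624 617 543 354 366 365 366 298
 251 220 199 195 203 211 199 223 217 218 206 269 360 352 352 367] 
        now  [656 656 655 649 655 654 655 655 658 663 638 518 385 393 402 364 217 230
 227 224 231 228 214 224 224 231 222 244 228 294 384 378 387 384]
col 260 | init [342 349 356 348 338 334 460 634 617 623 627 594 355 362 373 369 289 202
 209 216 204 216 207 208 213 218 220 214 233 323 
[... 1692 characters left out ...]
397 390 395]
row 262 
 [569 578 577 587 595 585 579 587 597 593 509 623 626 619 620 617 616 619
 617 617] [602 607 600 602 599 598 604 594 478 413 597 602 602 594 598 594 589 590
 586 584] 
 [600 612 614 618 622 611 617 637 629 444 665 657 655 651 659 653 661 653
 652 653] [636 639 637 634 639 640 641 596 430 627 633 630 632 627 627 624 622 616
 622 620]
row 268 
 [574 581 569 581 590 594 589 595 601 600 461 633 625 623 618 621 622 621
 624 618] [603 604 603 600 602 605 601 596 607 566 374 502 606 586 585 583 592 591
 589 589] 
 [607 613 606 611 622 622 632 651 564 451 673 657 659 656 659 652 659 654
 656 656] [609 613 610 613 597 546 553 559 555 542 500 535 615 612 618 624 629 624
 617 618]
```

Call:
{"api": "move_arm", "payload": {"moves": [[-0.004, 0, -0.02, 0, 0, 0], [-0.008, 0, -0.05, 0, 0, 0], [-0.008, 0, -0.075, 0, 0, 0], [-0.008, 0, -0.075, 0, 0, 0], [-0.008, 0, -0.075, 0, 0, 0], [-0.008, 0, -0.075, 0, 0, 0]]}}

```text
clock: 46.65
eef_pos: [546.8, -240.2, 94.4]
ee_rot: [-0.012, -3.14, -0.001]
contact_force: [0.3, 0.4, -3.0]
finger_gap: 12.1
grip_force: 99.2
```

```bash
cat > edge.py <<'E'
from h import *
import sys
def line(img):
    g=img.astype(int).sum(2); pts=[]
    for c in list(range(224,252,2))+list(range(300,330,2)):
        col=g[245:300,c]; d=col[:-3]-col[3:]
        # first strong bright->grey drop preceded by bright run = tray floor/near rim edge
        k=[i for i in range(6,len(d)) if d[i]>150 and col[i-4:i].min()>540]
        if k: i=k[0]; i=i+np.argmax(g[245+i:245+i+3,c]-g[246+i:246+i+4-1,c]); lev=500; 
        else: continue
        j=next(j for j in range(i-2,i+6) if col[j]<lev); pts.append((c,245+j-1+(col[j-1]-lev)/(col[j-1]-col[j]+1e-9)))
    p=np.array(pts); k=np.polyfit(p[:,0],p[:,1],1); r=abs(p[:,1]-np.polyval(k,p[:,0])); p=p[r<1.5]; k=np.polyfit(p[:,0],p[:,1],1); return k,np.polyval(k,[214,338]).round(2),len(p)
if __name__=="__main__":
    print("init",line(cv2.imread("pics/side0.png"))); s=camera("side"); cv2.imwrite("pics/s11.png",s["pixels"]); print("now",line(s["pixels"]))
    plan((548.3,-240.9,66.5,89.6))
    P=[(411,-312,50),(691,-312,50)]; 
    for dz in (0,10,20,30): print(dz,[proj(s,np.array(p)+[0,0,dz]).round(1) for p in P])
    g=s["pixels"].astype(int).sum(2)
    for r in (246,252,258): print(r,g[r,204:222],g[r,328:348])
    for c in (216,222,320,332): print(c,g[250:296,c])
E
python3 edge.py
```

```text
init (array([-3.23671140e-02,  2.81839125e+02]), array([274.91, 270.9 ]), 28)
now (array([-3.26730257e-02,  2.70955944e+02]), array([263.96, 259.91]), 28)
[-0.0039 -0.0018  0.0698] turn z -0.0004 rows>= 1
at [ 546.8 -240.2   94.4] al 89.56 t 46.7 gap 12.5 F [-0.   1.3 -2.8] grip 99.2
0 [array([212.4, 274.8]), array([343.3, 269.4])]
10 [array([212.1, 271.3]), array([343.7, 265.9])]
20 [array([211.8, 267.7]), array([344.2, 262.3])]
30 [array([211.6, 264.1]), array([344.6, 258.7])]
246 [629 630 617 621 618 615 621 635 628 493 663 659 656 658 652 655 653 652] [638 639 638 639 640 641 637 644 603 429 558 644 634 638 639 646 640 636
 628 628]
252 [627 624 626 617 608 611 624 649 628 451 662 659 657 652 658 656 655 652] [641 638 637 633 638 637 640 638 640 625 512 438 627 641 636 639 637 633
 622 625]
258 [624 614 613 613 619 625 629 638 593 662 657 661 654 657 653 657 660 654] [641 646 639 641 644 647 642 644 646 641 648 628 524 545 645 624 624 625
 631 635]
216 [652 655 657 656 655 656 658 658 654 658 656 657 664 638 454 403 399 410
 408 399 400 398 406 414 410 408 423 376 220 225 226 223 220 223 223 227
 226 221 227 246 249 241 319 385 383 377]
222 [649 653 654 657 655 657 656 656 657 657 659 659 660 631 383 400 402 398
 329 224 216 224 232 225 230 218 236 223 221 232 225 236 224 229 226 226
 239 234 229 244 237 251 346 388 384 378]
320 [638 640 637 642 642 640 641 643 640 647 616 385 399 407 393 301 222 227
 227 244 237 236 228 233 229 232 230 226 232 243 237 232 236 223 225 233
 247 240 266 351 393 399 401 396 395 403]
332 [637 639 638 635 640 639 636 642 644 630 505 388 398 399 395 368 368 370
 374 398 406 417 409 384 231 226 215 235 229 229 244 234 231 230 223 230
 239 239 270 378 395 389 388 384 391 385]
```

Run:
```python
from h import *
c=camera("top"); cv2.imwrite("pics/top11.png",c["pixels"])
a=cv2.imread("pics/top0.png").astype(int).sum(2); b=c["pixels"].astype(int).sum(2); d=cv2.imread("pics/t2.png").astype(int).sum(2)
for r in (132,140,150,200,210):
    print(r,"\n",a[r,306:328],"\n",b[r,306:328],"\n",d[r,306:328])
plan((548.3,-240.9,66.5,89.6))
print(proj(c,(600,-172,50)),proj(c,(600,-172,78)),proj(c,(600,-172,165)))
```

```text
132 
 [389 380 376 376 385 367 284 257 315 289 260 333 380 383 385 381 378 380
 384 380 378 383] 
 [450 437 443 440 448 424 347 348 352 293 281 390 443 450 445 445 442 440
 446 442 447 443] 
 [447 439 436 436 445 424 339 242 204 226 282 361 375 327 378 431 444 443
 443 442 439 443]
140 
 [392 391 386 384 391 372 301 266 310 306 277 335 384 384 382 380 379 383
 382 381 386 379] 
 [457 454 450 448 451 433 363 347 366 310 288 388 445 447 451 448 444 448
 442 445 448 444] 
 [455 453 447 447 451 437 357 273 192 166 243 351 410 386 362 403 434 440
 433 432 431 432]
150 
 [379 380 382 382 382 380 315 253 299 335 295 260 282 294 298 296 300 300
 296 290 291 292] 
 [444 442 443 447 450 445 367 328 382 339 293 367 420 425 419 423 423 428
 423 424 426 426] 
 [441 441 446 443 444 441 374 282 208 173 232 324 396 344 298 389 441 442
 447 440 445 445]
200 
 [394 391 390 381 383 394 391 312 243 282 331 312 276 291 303 321 355 371
 374 372 369 373] 
 [460 458 453 445 452 463 456 367 303 356 376 362 398 434 439 436 435 429
 402 377 376 375] 
 [459 452 451 443 445 460 452 369 279 209 179 224 295 372 361 293 283 393
 446 450 448 448]
210 
 [381 384 383 388 381 382 371 319 251 272 340 290 247 333 386 389 386 385
 383 382 386 383] 
 [449 445 451 451 447 445 432 368 302 342 376 322 289 391 449 453 450 448
 451 449 449 454] 
 [444 442 444 447 446 440 430 372 289 235 229 249 275 352 402 334 290 393
 444 452 444 451]
[-0.0038 -0.0018  0.07  ] turn z -0.0003 rows>= 1
at [ 546.8 -240.2   94.5] al 89.56 t 46.75 gap 11.8 F [-0.1  0.2 -4.2] grip 99.2
[313.60379237 157.52862746] [314.840654   155.59591224] [319.07570379 148.97754747]
```

The top view shows the tray sitting 4 mm too far +y, because gripping had pulled it through its play at the start. Shifting −y 4 mm and +x 2 mm, then lowering.

Call:
{"api": "move_arm", "payload": {"moves": [[-0.005, -0.01, 0, 0, 0, 0], [-0.005, -0.01, 0.02, 0, 0, 0], [-0.005, -0.01, 0.04, 0, 0, 0], [-0.005, -0.01, 0.05, 0, 0, 0], [-0.005, -0.01, 0.058, 0, 0, 0], [-0.005, -0.01, 0.063, 0, 0, 0], [-0.005, -0.01, 0.067, 0, 0, 0], [-0.005, -0.01, 0.067, 0, 0, 0], [-0.005, -0.01, 0.067, 0, 0, 0]]}}

```text
clock: 47.65
eef_pos: [549.5, -244.5, 68.7]
ee_rot: [0.012, 3.141, -0.0]
contact_force: [0.3, 0.4, -3.4]
finger_gap: 12.4
grip_force: 99.3
```

```bash
python3 edge.py | head -3
```

```text
init (array([-3.23671140e-02,  2.81839125e+02]), array([274.91, 270.9 ]), 28)
now (array([-3.54812844e-02,  2.82183449e+02]), array([274.59, 270.19]), 28)
[0.0031 0.009  0.0056] turn z -0.0003 rows>= 1
```

Now free at 68.7, inside the rim, with edge lines matching the start. Lowering the last 2 mm and releasing.

Call:
{"api": "move_arm", "payload": {"moves": [[0, 0, 0.003, 0, 0, 0], [0, 0, 0.005, 0, 0, 0], [0, 0, 0.006, 0, 0, 0], [0, 0, 0.006, 0, 0, 0]]}}

```text
clock: 48.1
eef_pos: [549.5, -244.5, 67.0]
ee_rot: [0.012, 3.141, -0.0]
contact_force: [-3.0, 1.1, 5.7]
finger_gap: 12.1
grip_force: 100.6
```

Call:
{"api": "move_arm", "payload": {"moves": [[0, 0, 0, 0, 0, 0], [0, 0, 0, 0, 0, 0], [0, 0, 0, 0, 0, 0], [0, 0, 0, 0, 0, 0], [0, 0, 0, 0, 0, 0], [0, 0, 0, 0, 0, 0], [0, 0, 0, 0, 0, 0], [0, 0, 0, 0, 0, 0], [0, 0, -0.1, 0, 0, 0], [0, 0, -0.2, 0, 0, 0], [0, 0, -0.3, 0, 0, 0], [0, 0, -0.4, 0, 0, 0], [0, 0, -0.4, 0, 0, 0], [0, 0, -0.4, 0, 0, 0]], "grip": 0}}

```text
clock: 49.5
eef_pos: [550.1, -244.8, 227.2]
ee_rot: [0.012, 3.139, -0.002]
contact_force: [-0.7, 1.0, -1.4]
finger_gap: 85.2
grip_force: 0.0
```

```bash
python3 edge.py | head -3
python3 - <<'E'
from h import *
plan((570,0,230,60),(500,330,231,70))
E
```

```text
init (array([-3.23671140e-02,  2.81839125e+02]), array([274.91, 270.9 ]), 28)
now (array([-3.50017663e-02,  2.82602119e+02]), array([275.11, 270.77]), 28)
[0.0021 0.0086 0.398 ] turn z -0.0003 rows>= 4
[-0.0474  0.6113 -0.0107] turn z 0.2463 rows>= 5
[ 0.1339  1.4349 -0.0131] turn z 0.163 rows>= 12
at [ 549.2 -244.4  225.7] al 89.56 t 49.55 gap 85.0 F [-0.1  0.1 -0.2] grip 0.0
```

Call:
{"api": "move_arm", "payload": {"moves": [[-0.047, 0.611, -0.02, 0, 0, 0.16], [-0.047, 0.611, -0.02, 0, 0, 0.16], [-0.047, 0.611, -0.02, 0, 0, 0.16], [-0.047, 0.611, -0.02, 0, 0, 0.16], [-0.047, 0.611, -0.02, 0, 0, 0.16], [-0.047, 0.611, -0.02, 0, 0, 0.16], [-0.047, 0.611, -0.02, 0, 0, 0.16], [-0.047, 0.611, -0.02, 0, 0, 0.16]]}}

```text
clock: 50.35
eef_pos: [569.2, -0.9, 232.8]
ee_rot: [-0.536, -3.093, 0.001]
contact_force: [0.4, 0.1, 0.7]
finger_gap: 85.4
grip_force: 0.0
```

Call:
{"api": "move_arm", "payload": {"moves": [[0.4, 0.75, 0, 0, 0, 0], [0.4, 0.75, 0, 0, 0, 0], [0.4, 0.75, 0, 0, 0, 0], [0.4, 0.75, 0, 0, 0, 0], [0.4, 0.75, 0, 0, 0, 0], [0.4, 0.75, 0, 0, 0, 0], [0.4, 0.75, 0, 0, 0, 0], [0.4, 0.75, 0, 0, 0, 0], [0.4, 0.75, 0, 0, 0, 0]]}}

```text
clock: 51.25
eef_pos: [520.4, 335.2, 233.2]
ee_rot: [-0.536, -3.095, 0.002]
contact_force: [-0.0, -0.3, -1.0]
finger_gap: 85.5
grip_force: 0.0
```

Call:
{"api": "move_arm", "payload": {"moves": [[0.6, 0.5, 0, 0, 0, 0], [0.6, 0.5, 0, 0, 0, 0], [0.6, 0.5, 0, 0, 0, 0], [0.6, 0.5, 0, 0, 0, 0], [0.6, 0.5, 0, 0, 0, 0], [0.6, 0.5, 0, 0, 0, 0], [0.6, 0.5, 0, 0, 0, 0], [0.6, 0.5, 0, 0, 0, 0], [0.6, 0.5, 0, 0, 0, 0]]}}

```text
clock: 52.15
eef_pos: [363.1, 603.1, 233.8]
ee_rot: [0.539, 3.094, -0.002]
contact_force: [0.5, -0.0, -0.9]
finger_gap: 85.3
grip_force: 0.0
```

```bash
cat > fin.py <<'E'
from h import *
c=camera("top"); s=camera("side"); cv2.imwrite("pics/topF.png",c["pixels"]); cv2.imwrite("pics/sideF.png",s["pixels"])
# collar top faces: side view bright squares near predicted pixel, smooth grey in top
for nm,P,a in [("A",(530.5,3,45),84.6),("B",(614.5,15,45),90.7),("C",(467.7,9,45),84.6)]:
    out=[]
    for q in (c,s):
        g=cv2.cvtColor(rectify(q,P[:2],np.radians(a),45,30,20,.25),cv2.COLOR_BGR2GRAY).astype(np.uint8)
        g=cv2.GaussianBlur(g,(0,0),2); lev=np.percentile(g[40:120,80:160],60)-12
        pr=g[64:96].mean(0); pc=g[:,110:130].mean(1)
        l=120; 
        while l>0 and pr[l]>lev: l-=1
        r=120
        while r<239 and pr[r]>lev: r+=1
        out.append((round(l/4-30,1),round(r/4-30,1)))
    print(nm,"along-lane collar extent top/side",out)
a=cv2.imread("pics/side0.png"); b=s["pixels"]; d=cv2.cvtColor(cv2.absdiff(a,b),cv2.COLOR_BGR2GRAY)>45
n,l,st,ce=cv2.connectedComponentsWithStats(cv2.morphologyEx(d.astype(np.uint8),cv2.MORPH_OPEN,np.ones((2,2))))
print("side changes",[(st[i].tolist()) for i in range(1,n) if st[i,4]>15 and st[i,1]>110])
E
python3 fin.py; python3 edge.py | head -2
```

```text
A along-lane collar extent top/side [(-7.8, 14.2), (-12.5, 7.8)]
B along-lane collar extent top/side [(-9.2, 14.5), (-13.8, 8.0)]
C along-lane collar extent top/side [(-7.8, 14.0), (-11.0, 10.2)]
side changes [[82, 138, 157, 177, 7521], [157, 140, 17, 31, 276], [148, 153, 7, 10, 39], [287, 185, 10, 16, 77], [259, 188, 6, 4, 19], [233, 192, 9, 11, 47], [258, 193, 8, 5, 40], [261, 200, 4, 7, 20], [292, 202, 5, 9, 25], [235, 207, 5, 7, 25], [265, 207, 3, 7, 18], [259, 208, 4, 7, 25], [7, 227, 10, 7, 48], [0, 285, 103, 80, 5196], [104, 317, 9, 6, 37]]
init (array([-3.23671140e-02,  2.81839125e+02]), array([274.91, 270.9 ]), 28)
now (array([-3.51151052e-02,  2.82560788e+02]), array([275.05, 270.69]), 27)
```

Tray is back as it started. Collar C reads about 1 mm different in height from A and B, so I'll gauge it by touch with closed fingers, comparing contact heights.

Run:
```python
from h import *
plan((500,330,231,70),)
```

```text
[-0.5534 -0.5267  0.0089] turn z 0.0016 rows>= 7
at [363.1 603.2 234.4] al 70.19 t 52.3 gap 85.2 F [ 0.6 -0.2 -0.7] grip 0.0
```

Call:
{"api": "move_arm", "payload": {"moves": [[-0.6, -0.5, 0, 0, 0, 0], [-0.6, -0.5, 0, 0, 0, 0], [-0.6, -0.5, 0, 0, 0, 0], [-0.6, -0.5, 0, 0, 0, 0], [-0.6, -0.5, 0, 0, 0, 0], [-0.6, -0.5, 0, 0, 0, 0], [-0.6, -0.5, 0, 0, 0, 0], [-0.6, -0.5, 0, 0, 0, 0], [-0.6, -0.5, 0, 0, 0, 0]], "grip": 255, "squeeze": 20}}

```text
clock: 53.2
eef_pos: [520.1, 336.0, 234.4]
ee_rot: [-0.538, -3.095, -0.001]
contact_force: [0.0, -0.1, -0.2]
finger_gap: 0.3
grip_force: 0.0
```

Run:
```python
from h import *
plan((467.7,10,100,-5.4))
```

```text
[-0.1516 -0.8116  0.3353] turn z 0.6308 rows>= 9
at [520.1 336.  234.4] al 70.29 t 53.2 gap 0.3 F [ 0.  -0.1 -0.2] grip 0.0
```

Call:
{"api": "move_arm", "payload": {"moves": [[-0.152, -0.812, 0.1, 0, 0, 0.63], [-0.152, -0.812, 0.1, 0, 0, 0.63], [-0.152, -0.812, 0.1, 0, 0, 0.63], [-0.152, -0.812, 0.1, 0, 0, 0.63], [-0.152, -0.812, 0.1, 0, 0, 0.63], [-0.152, -0.812, 0.1, 0, 0, 0.63], [-0.152, -0.812, 0.1, 0, 0, 0.63], [-0.152, -0.812, 0.1, 0, 0, 0.63], [-0.152, -0.812, 0.1, 0, 0, 0.63], [-0.152, -0.812, 0.335, 0, 0, 0.63], [-0.152, -0.812, 0.335, 0, 0, 0.63], [-0.152, -0.812, 0.335, 0, 0, 0.63], [-0.152, -0.812, 0.335, 0, 0, 0.63], [-0.152, -0.812, 0.335, 0, 0, 0.63], [-0.152, -0.812, 0.335, 0, 0, 0.63]]}}

```text
clock: 54.7
eef_pos: [470.3, 10.2, 102.4]
ee_rot: [2.318, 2.117, 0.005]
contact_force: [0.3, -1.2, -0.7]
finger_gap: 0.1
grip_force: 0.0
```

Run:
```python
from h import *
plan((467.7,9.5,45,-5.4))
```

```text
[-0.0023 -0.0068  0.1434] turn z 0.0016 rows>= 2
at [470.3  10.2 102.4] al -5.2 t 54.7 gap 0.1 F [ 0.3 -1.2 -0.7] grip 0.0
```

Call:
{"api": "move_arm", "payload": {"moves": [[-0.002, -0.007, 0.08, 0, 0, 0], [-0.002, -0.007, 0.12, 0, 0, 0], [-0.002, -0.007, 0.132, 0, 0, 0], [-0.002, -0.007, 0.137, 0, 0, 0], [-0.002, -0.007, 0.14, 0, 0, 0], [-0.002, -0.007, 0.143, 0, 0, 0], [-0.002, -0.007, 0.145, 0, 0, 0], [-0.002, -0.007, 0.145, 0, 0, 0], [-0.002, -0.007, 0.145, 0, 0, 0]]}}

```text
clock: 55.6
eef_pos: [467.7, 9.2, 44.0]
ee_rot: [2.318, 2.116, 0.005]
contact_force: [0.0, 0.1, 7.8]
finger_gap: 0.2
grip_force: 3.7
```

C is fully down (contact at 44.0, nominal 44.9). Retreating.

Call:
{"api": "move_arm", "payload": {"moves": [[0, 0, -0.1, 0, 0, 0], [0, 0, -0.25, 0, 0, 0], [0, 0, -0.45, 0, 0, 0], [0.5, 0, -0.45, 0, 0, 0], [0.9, 0, -0.45, 0, 0, 0], [0.9, 0, -0.45, 0, 0, 0], [0.9, 0, -0.45, 0, 0, 0], [0.9, 0, -0.45, 0, 0, 0], [0.9, 0, -0.45, 0, 0, 0], [0.9, 0, -0.45, 0, 0, 0], [0.9, 0, -0.45, 0, 0, 0], [0.9, 0, -0.45, 0, 0, 0], [0.9, 0, -0.45, 0, 0, 0], [0.9, 0, -0.45, 0, 0, 0]]}}

```text
clock: 57.0
eef_pos: [498.2, 366.1, 222.2]
ee_rot: [2.322, 2.116, -0.001]
contact_force: [-0.9, -0.4, -0.2]
finger_gap: -0.1
grip_force: 0.0
```

```bash
python3 fin.py | head -3; python3 edge.py | head -2; python3 -c "
from h import *
plan((500,330,200,0))"
```

```text
A along-lane collar extent top/side [(-30.0, 29.8), (-30.0, 29.8)]
B along-lane collar extent top/side [(-9.0, 14.2), (-13.8, 7.8)]
C along-lane collar extent top/side [(-8.0, 11.8), (0.0, 0.0)]
init (array([-3.23671140e-02,  2.81839125e+02]), array([274.91, 270.9 ]), 28)
now (array([-3.50169865e-02,  2.82534098e+02]), array([275.04, 270.7 ]), 27)
[-0.0901  0.0124  0.0559] turn z -0.0445 rows>= 1
at [498.4 366.3 222.4] al -5.34 t 57.15 gap -0.4 F [-0.6  0.5 -0.5] grip 0.0
```

Call:
{"api": "move_arm", "payload": {"moves": [[0.6, -0.28, 0, 0, 0, 0], [0.6, -0.28, 0, 0, 0, 0], [0.6, -0.28, 0, 0, 0, 0], [0.6, -0.28, 0, 0, 0, 0], [0.6, -0.28, 0, 0, 0, 0], [0.6, -0.28, 0, 0, 0, 0], [0.6, -0.28, 0, 0, 0, 0], [0.6, -0.28, 0, 0, 0, 0], [0.6, -0.28, 0, 0, 0, 0]]}}

```text
clock: 58.05
eef_pos: [409.6, 615.4, 222.4]
ee_rot: [2.322, 2.115, -0.0]
contact_force: [0.4, 0.1, 0.4]
finger_gap: 0.0
grip_force: 0.0
```

```bash
python3 fin.py | head -3
```

```text
A along-lane collar extent top/side [(-7.8, 14.0), (-12.5, 7.8)]
B along-lane collar extent top/side [(-9.0, 14.2), (-13.8, 8.0)]
C along-lane collar extent top/side [(-7.5, 14.2), (-12.5, 9.8)]
```

All in place; handing in.

```bash
python3 -c "
from workcell import order
print(order.close_job())"
```

```text
the job is handed in; nothing more can be done
None
```

I handed the job in at about 58 s: the two coarse studs and the one fine stud present are seated in their gauges, the top tray is back on the lower tray, and the arm is clear; no verdict came back.

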